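# Set and lock the hold-down foot of a circuit-board holder

## Robot

A 6-joint arm with a two-finger parallel gripper is mounted at the origin on the work surface. World frame = base frame: x ahead of the robot, y to its left, z up, the work surface at z = 0. Lengths are in m, angles in rad, forces in N, time in s.
With the tool pointing down it reaches from about 0.375 to 0.975 m from the base axis. Payload 3.8 kg.
Tool frame: the origin (TCP) lies midway between the tips of the shut fingers; the grasp point (between the pads) lies 19 mm behind it; z points along the fingers, y is the line along which they close (so a half turn about z gives the same grasp; the last joint's range is limited). The gripper opens to 85 mm and grips with 20 to 120 N. Pads are 22 mm wide; open, the fingers measure 114 mm over their backs; the gripper's body (76 mm by 85 mm) begins 54 mm behind the grasp point. The pads swing forward as they close: fully open they stand 13 mm farther back than shut.
Start: joints at [-1.138, 0.264, 1.604, -0, 1.274, -0.037], TCP at [0.306, -0.602, 0.231] pointing down, gripper open.
Joint ranges: [-2.63, 2.63], [-0.94, 2.18], [0.31, 2.57], [-1.31, 4.45], [0, 2.66], [-2.55, 2.55]. Speed limits (rad/s): [2.57, 2.57, 3.14, 3.14, 3.14, 3.14].

## Interface

Orientations are given as a rotation vector (axis times angle).
In Python, from workcell import read_state, vision, ticket gives the robot as it stands. The module is installed in compiled form; this text tells all that it offers.
- The arm moves only by the tool jog_arm, never from a script. Its arguments are lists of equal length, an entry for each row: "turn": the turn, a rotation vector about the tool's x, y, z in rad, a list of three; "delta_pos": the shift along the tool's x, y, z in m, a list of three; "gripper": the finger opening in m, from 0 to 0.0854. In form: {"turn": [[rx, ry, rz], ...], "delta_pos": [[dx, dy, dz], ...], "gripper": [gripper, ...]}. A call has 1 to 20 rows; each row shifts and turns the commanded pose from where the row before left it, along the tool's axes as they then stand; what a row does not reach is not made up. A row lasts 1/12 s, in which the tool goes at most 41.7 mm and 7.16 degrees, less where a joint would pass 70% of its speed; a pose out of reach is approached as far as the arm can. A call with a gripper value outside its range is refused whole. The fingers move at their own pace and stop on an object; "grip_force" is the grip in N (left out, the last holds). Time passes only in rows, so rows that do not move let the fingers close. It gives the time, the measured TCP pose, the force, the opening and the grip force at its end, in the units of the state.
- read_state(): the state, without advancing time (a new reading comes with each control period).
- vision.read_camera(name): name is "scene" or "top" or "wrist"; returns the picture (480x640x3 uint8, red, green, blue); there is no depth.
- vision.calibration(name): a dict with "vfov" (degrees; the focal length in pixels is half the picture's height over the tangent of half this angle, whatever the lens; pixels are square), "cx", "cy" (the principal point, pixels), "R" (3x3) and "t" (3): a world point X has camera coordinates R X + t; the wrist camera has in their place "mount" (4x4, takes a point from camera to tool coordinates, whose origin is the TCP and whose axes are the flange's). Camera axes: x right, y down, z forward; pixel columns grow to the right and rows downward; lengths in m; the calibration is good to about 2 mm. The wrist camera is an equidistant fisheye: a pixel r from the principal point sees the ray r / f radians off the axis. A picture is of the moment at which its call begins: read the wrist's pose just before it. calibration takes no time and is no camera call.
- ticket.finish_job(): hands the job in; it is judged then, once.
The state is a dict: "time": time; "q": joint angles; "joint_vel": joint speeds; "joint_torque": joint torques, N m; "tool_pos": TCP position; "tcp_rot": TCP orientation; "wrist_force": force on the tool from outside, world axes, zero at the start; "torque": the same for the moment, N m; "width": opening from 0.0 (shut) to 1.0 (fully open); "grip_force": force on a finger pad.
Only numpy, scipy, OpenCV 4.12 (cv2) and the standard library are available. Lean on these libraries where they do the work, as an engineer would, in place of code of your own. Each camera call takes 0.05 s, during which the arm holds its last target. There are 200 camera calls.

## Task

On the board holder, slacken the lever nut until the black knob above it is free, then turn the knob clockwise until the rubber foot presses lightly on the circuit board (about 10 N). Then retighten the lever nut snugly, with about 10 N at the upright pin of its lever and never near 20 N; do not force the knob while the nut is tight, do not crush the board, and leave the other things on the bench where they are.

Things in the scene. Friction and masses are not known exactly. Their poses are not given: they have to be found in the camera images.
- holder: Board holder, fixed: base plate 170 x 120 x 12 mm, a grey column on its -x side and a grey arm (44 mm wide, top 80 mm above the bench) from the column over the board to 22 mm past the upright screw axis. On that axis, from below: rubber foot, arm, washer, lever nut, knob. Origin on the bench on that axis; x from the column to the open end, z up.
- pcb: Green circuit board 105 x 94 x 2 mm held level in the holder, under the foot; its origin is at its underside on the screw axis.
- pcb_top (a point): Point on the board's upper face, on the screw axis, below the foot (32 mm above the bench).
- foot: Rubber foot, disc 24 mm across and 10 mm high, on the end of the screw, below the arm. Its origin is the centre of its sole. It springs: it yields 1 mm for each 6 N.
- foot_sole (a point): Centre of the foot's sole; it hangs above the board at the start and stays at the board's face once it touches.
- knob (a joint): Turn of the knob, rad; grows clockwise seen from above, and each rad lowers the foot by 3 mm. Range -0.2 to 3.0, starts near 0 to 0.65. With the nut loosened by 0.9 rad it turns at about 0.07 N m and stays where it is left; with the nut tight it is locked.
- knob_grip (a point): Middle of the black fluted knob, 38 mm across and 26 mm high, on the screw axis; it stands 126 mm above the bench, the knob's underside 112 mm.
- lever_nut: Steel hexagon jam nut, 34 mm across flats, top 100 mm above the bench, with a lever: bar 10 mm thick, 92 mm up, ending in the pin. Origin: screw axis, nut's underside; y along the lever. From above, anticlockwise loosens, clockwise tightens. Tight at the start; loosened by 0.9 rad, the nut and the knob are surely free; hard stop beyond 1.15 rad. Stays where left.
- pin (a point): On the axis of the lever's upright pin, 14 mm diameter, 62 mm from the screw axis; the pin runs from 87 to 130 mm above the bench, this point lies at 117 mm. Free, the nut drags with 3 to 6 N here; once it bites, the push grows by about 70 N per rad (10 N is 0.6 N m about the axis; a grip that twists the pin adds to it). After the knob is turned it bites farther clockwise than before.
- washer: Serrated washer, 40 mm across, under the nut; it does not turn. The tight nut presses it on the screw's shoulder and so locks the knob.
- spool_stand: Bystander: black stand with a blue reel, 90 x 100 x 92 mm.
- meter: Bystander: yellow hand-held meter lying flat, 150 x 78 x 43 mm.
- screwdriver: Bystander: screwdriver lying on the bench.
- parts_tray: Bystander: small grey tray with compartments, 110 x 80 x 30 mm.
- shoulder: Shoulder of the screw, hidden under the washer in the top of the arm.

How it is judged:
By the outcome, as a careful person would: the job done as asked, in the order asked, and still so for the second after the job is handed in, with the robot touching nothing.
It also fails if it takes over 69 s, if anything falls off the work surface, if the arm or the gripper's body presses on something with over 40 N, if the wrist force passes 120 N, or if a joint passes its speed limit or range.

## Working session

There is one attempt and no reset: what is moved stays moved. The work goes in short steps, Python scripts to look and compute and a tool call to move; the robot and the scene stay as the last step left them, time stands still between calls to the robot, and variables do not carry over. Pictures are saved under pics/ and viewed, at most 10 in all, crops included, and the job is handed in when it is done.

Besides the shell and the picture viewer there is one more tool, called after "Call:" as a command line: name --argument value ..., lists and objects as JSON in quotes. jog_arm: Moves the arm, as the interface text tells. Its arguments: {"type":"object","properties":{"turn":{"type":"array","items":{"type":"array","items":{"type":"number"}}},"delta_pos":{"type":"array","items":{"type":"array","items":{"type":"number"}}},"gripper":{"type":"array","items":{"type":"number"}},"grip_force":{"type":"number"}},"required":["turn","delta_pos","gripper"]}

```bash
mkdir -p pics; python3 - <<'E'
from workcell import read_state, vision
import cv2
s=read_state();print(s)
for n in("scene","top"):
    im=vision.read_camera(n);cv2.imwrite(f"pics/{n}0.png",im[:,:,::-1]);print(n,vision.calibration(n))
print(vision.calibration("wrist"))
E
```

```text
{'time': 0.0, 'q': array([-1.13791102e+00,  2.64805294e-01,  1.60536401e+00,  1.77581513e-05,
        1.27371830e+00, -3.69088778e-02]), 'joint_vel': array([ 0.00069666,  0.00015275,  0.00080777, -0.0017525 , -0.00080161,
       -0.00032211]), 'joint_torque': array([-1.92726868e-03, -5.15111232e+01, -3.67320979e+01, -1.30666367e-04,
        1.27109553e-02,  2.98589420e-06]), 'tool_pos': array([ 0.30526494, -0.6012065 ,  0.2299323 ]), 'tcp_rot': array([-3.05312944e+00, -7.30650947e-01,  6.82439816e-04]), 'wrist_force': array([0.58217393, 0.69616829, 0.02974459]), 'torque': array([ 0.02163304, -0.04331335, -0.05684314]), 'grip_force': 0.0, 'width': 1.000514559294482}
scene {'vfov': 42.082103955757376, 'cx': 316.3089224590741, 'cy': 239.82574898745847, 'R': array([[ 0.12060925,  0.99267156,  0.00752276],
       [ 0.76254906, -0.08779217, -0.64094576],
       [-0.63558818,  0.08304046, -0.76754931]]), 't': array([-0.06386538, -0.30093355,  1.85065282])}
top {'vfov': 50.5495649072529, 'cx': 319.11017340162533, 'cy': 238.41233742417302, 'R': array([[-0.01750104, -0.99968841,  0.01779872],
       [-0.9939568 ,  0.01546578, -0.10867697],
       [ 0.10836784, -0.01959312, -0.99391776]]), 't': array([-0.01501278,  0.50303375,  1.14108454])}
{'vfov': 65.70646984690485, 'cx': 317.1094973931778, 'cy': 243.06972385315225, 'mount': array([[-1.63596754e-03, -9.57077912e-01, -2.89826145e-01,
         7.44982452e-02],
       [ 9.99997999e-01, -1.89937348e-03,  6.27562890e-04,
        -1.24985491e-04],
       [-1.15111467e-03, -2.89824538e-01,  9.57079104e-01,
        -1.42304379e-01],
       [ 0.00000000e+00,  0.00000000e+00,  0.00000000e+00,
         1.00000000e+00]])}
```

View pics/top0.png

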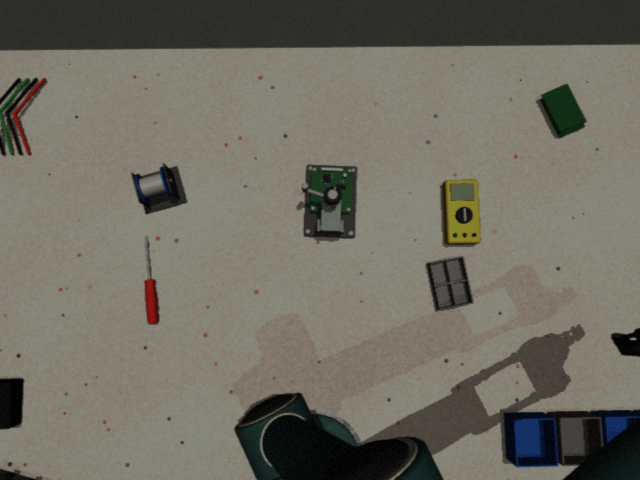

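View pics/scene0.png

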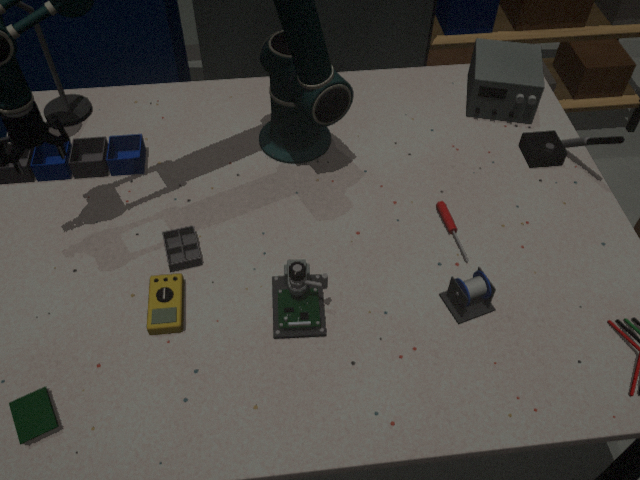

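Top view: the knob is at about (333,195), the lever pin at (305,188) on its left, and the column is nearest the robot. In the scene view the knob is at (297,269) and the pin at (322,281). Next I compute positions from these.

```bash
cat >h.py <<'E'
import numpy as np, cv2
from scipy.spatial.transform import Rotation as Ro
from workcell import read_state, vision
def ray(n,u,v,s=None):
    c=vision.calibration(n); f=240/np.tan(np.radians(c['vfov'])/2)
    a=np.array([(u-c['cx'])/f,(v-c['cy'])/f])
    if n!='wrist':
        d=c['R'].T@np.r_[a,1]; return -c['R'].T@c['t'],d
    th=np.hypot(*a); d=np.r_[a/max(th,1e-9)*np.sin(th),np.cos(th)]
    M=c['mount'];R=Ro.from_rotvec(s['tcp_rot']).as_matrix()
    return s['tool_pos']+R@M[:3,3], R@M[:3,:3]@d
def at(n,u,v,z,s=None):
    o,d=ray(n,u,v,s); return o+d*(z-o[2])/d[2]
def proj(n,X,s=None):
    c=vision.calibration(n); f=240/np.tan(np.radians(c['vfov'])/2)
    if n!='wrist': p=c['R']@X+c['t']; return f*p[0]/p[2]+c['cx'],f*p[1]/p[2]+c['cy']
    M=c['mount'];R=Ro.from_rotvec(s['tcp_rot']).as_matrix()
    p=M[:3,:3].T@(R.T@(X-s['tool_pos'])-M[:3,3]); th=np.arctan2(np.hypot(p[0],p[1]),p[2]); k=f*th/np.hypot(p[0],p[1])
    return p[0]*k+c['cx'],p[1]*k+c['cy']
E
python3 - <<'E'
from h import *
print('knob',at('top',333,194.5,.139),at('scene',297,267,.139)); print('pin',at('top',305,187.5,.13),at('scene',322,278,.13))
for p in [(307,166),(356,167),(355,238),(304,237)]: print(at('top',*p,.012))
s=read_state();print(Ro.from_rotvec(s['tcp_rot']).as_matrix())
E
```

```text
knob [ 0.58283448 -0.05191481  0.139     ] [ 0.58386004 -0.05032828  0.139     ]
pin [0.60049371 0.00668569 0.13      ] [0.61328871 0.00134572 0.13      ]
[0.67715986 0.00199967 0.012     ]
[ 0.67323569 -0.11402206  0.012     ]
[ 0.50407704 -0.10738668  0.012     ]
[0.50826896 0.01150594 0.012     ]
[[ 8.91679931e-01  4.52665524e-01 -9.07032885e-04]
 [ 4.52666431e-01 -8.91677927e-01  1.89136812e-03]
 [ 4.73759409e-05 -2.09707834e-03 -9.99997800e-01]]
```

Call:
jog_arm --turn '[[0,0,0],[0,0,0],[0,0,0],[0,0,0],[0,0,0],[0,0,0],[0,0,0],[0,0,0],[0,0,0],[0,0,0],[0,0,0],[0,0,0],[0,0,0],[0,0,0],[0,0,0],[0,0,0],[0,0,0],[0,0,0],[0,0,0],[0,0,0]]' --delta_pos '[[0.027,-0.0202,0],[0.027,-0.0202,0],[0.027,-0.0202,0],[0.027,-0.0202,0],[0.027,-0.0202,0],[0.027,-0.0202,0],[0.027,-0.0202,0],[0.027,-0.0202,0],[0.027,-0.0202,0],[0.027,-0.0202,0],[0.027,-0.0202,0],[0.027,-0.0202,0],[0.027,-0.0202,0],[0.027,-0.0202,0],[0.027,-0.0202,0],[0.027,-0.0202,0],[0.027,-0.0202,0],[0.027,-0.0202,0],[0.027,-0.0202,0],[0.027,-0.0202,0]]' --gripper '[0.03,0.03,0.03,0.03,0.03,0.03,0.03,0.03,0.03,0.03,0.03,0.03,0.03,0.03,0.03,0.03,0.03,0.03,0.03,0.03]'

```text
time: 1.77
tool_pos: [0.6043, 0.0045, 0.2307]
tcp_rot: [-3.055, -0.731, 0.001]
wrist_force: [1.1, -0.2, 0.7]
width: 0.349
grip_force: 0.0
```

Call:
jog_arm --turn '[[0,0,-0.1],[0,0,-0.1],[0,0,-0.1],[0,0,-0.1],[0,0,-0.1],[0,0,-0.1],[0,0,-0.1],[0,0,-0.1],[0,0,0],[0,0,0]]' --delta_pos '[[0,0,0],[0,0,0],[0,0,0],[0,0,0],[0,0,0],[0,0,0],[0,0,0],[0,0,0],[0,0,0],[0,0,0]]' --gripper '[0.03,0.03,0.03,0.03,0.03,0.03,0.03,0.03,0.03,0.03]'

```text
time: 2.6
tool_pos: [0.6038, 0.0028, 0.2308]
tcp_rot: [-2.531, -1.859, 0.001]
wrist_force: [1.1, -0.5, -0.0]
width: 0.35
grip_force: 0.0
```

```bash
python3 - <<'E'
from h import *
import pickle
s=read_state();im=vision.read_camera('wrist');cv2.imwrite('pics/w1.png',im[:,:,::-1]);pickle.dump(s,open('w1.pkl','wb'));print(s)
E
```

```text
{'time': 2.6, 'q': array([-3.65420416e-02,  1.31528299e-01,  1.76202749e+00, -8.18460197e-06,
        1.24897581e+00,  2.67211114e-01]), 'joint_vel': array([ 0.00105641, -0.00139512, -0.00284116,  0.00210959,  0.00114066,
        0.01244212]), 'joint_torque': array([ 8.10236495e-03, -4.38904488e+01, -3.64782465e+01,  4.30208684e-05,
        4.71595471e-03, -1.85614382e-01]), 'tool_pos': array([0.60384834, 0.00283825, 0.2307601 ]), 'tcp_rot': array([-2.53149198e+00, -1.85944243e+00,  1.16335337e-03]), 'wrist_force': array([ 1.13188993, -0.53539401, -0.00740498]), 'torque': array([-0.02079603,  0.01650387, -0.00238159]), 'grip_force': 0.0, 'width': 0.3502095622257515}
```

View pics/w1.png

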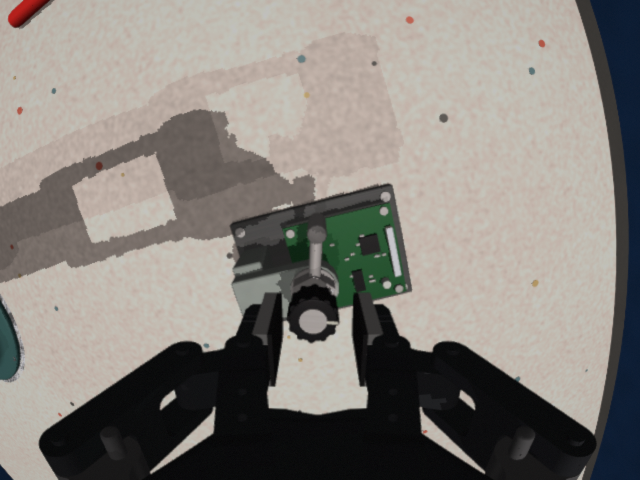

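The wrist view shows the pin's top at about (317,234) and the knob's top centre at about (314,322), with the lever lying almost along tool x.

```bash
python3 - <<'E'
from h import *
import pickle
s=pickle.load(open('w1.pkl','rb'))
R=Ro.from_rotvec(s['tcp_rot']).as_matrix();print('tool x az',np.degrees(np.arctan2(R[1,0],R[0,0])))
p=at('wrist',317,234,.13,s);k=at('wrist',314,322,.139,s);print(p,k,p-k,np.hypot(*(p-k)[:2]),np.degrees(np.arctan2(*(p-k)[1::-1])))
c=[at('wrist',*q,.012,s) for q in[(232,225),(391,185),(410,291)]];print(c)
print('in tool',R.T@(p-s['tool_pos']))
E
```

```text
tool x az 72.59638130897169
[0.60621189 0.00941045 0.13      ] [ 0.58531188 -0.0497402   0.139     ] [ 0.02090001  0.05915065 -0.009     ] 0.06273443988881151 70.53989251890322
[array([0.51662158, 0.0134723 , 0.012     ]), array([0.68134287, 0.00434217, 0.012     ]), array([ 0.67346198, -0.11322766,  0.012     ])]
in tool [0.007004   0.00038064 0.10075801]
```

Call:
jog_arm --turn '[[0,0,0],[0,0,0],[0,0,0],[0,0,0],[0,0,0],[0,0,0],[0,0,0],[0,0,0],[0,0,0],[0,0,0],[0,0,0],[0,0,0]]' --delta_pos '[[0.006,0,0.02],[0,0,0.02],[0,0,0.02],[0,0,0.02],[0,0,0.02],[0,0,0.013],[0,0,0.013],[0,0,0],[0,0,0],[0,0,0],[0,0,0],[0,0,0]]' --gripper '[0.03,0.03,0.03,0.03,0.03,0.03,0.03,0.03,0.018,0.018,0.018,0.018]' --grip_force 20

```text
time: 3.65
tool_pos: [0.6071, 0.0085, 0.1068]
tcp_rot: [2.528, 1.862, 0.003]
wrist_force: [-0.3, 0.4, -0.1]
width: 0.209
grip_force: 0.0
```

```bash
python3 - <<'E'
from h import *
import pickle
s=read_state();im=vision.read_camera('wrist');cv2.imwrite('pics/w2.png',im[:,:,::-1]);pickle.dump(s,open('w2.pkl','wb'));print(s)
R=Ro.from_rotvec(s['tcp_rot']).as_matrix();print(R)
E
```

```text
{'time': 3.65, 'q': array([-2.70061604e-02,  2.40880916e-01,  1.87448630e+00,  1.92349022e-05,
        1.02365056e+00,  2.74149215e-01]), 'joint_vel': array([ 0.0023637 ,  0.00212332,  0.00419729, -0.00218976,  0.00024706,
       -0.0007702 ]), 'joint_torque': array([-3.38655365e-03, -4.61044443e+01, -3.27372408e+01,  1.59367823e-04,
       -4.31748034e-03,  2.00067232e-03]), 'tool_pos': array([0.60706212, 0.00851639, 0.10680077]), 'tcp_rot': array([2.52828613, 1.86212371, 0.00320494]), 'wrist_force': array([-0.26055206,  0.42876447, -0.05487967]), 'torque': array([-0.01079656,  0.00907115, -0.00162913]), 'grip_force': 0.0, 'width': 0.20874489289726247}
[[ 2.96632400e-01  9.54988268e-01  2.57437381e-03]
 [ 9.54991472e-01 -2.96633252e-01 -5.31080120e-05]
 [ 7.12927347e-04  2.47425859e-03 -9.99996685e-01]]
```

View pics/w2.png

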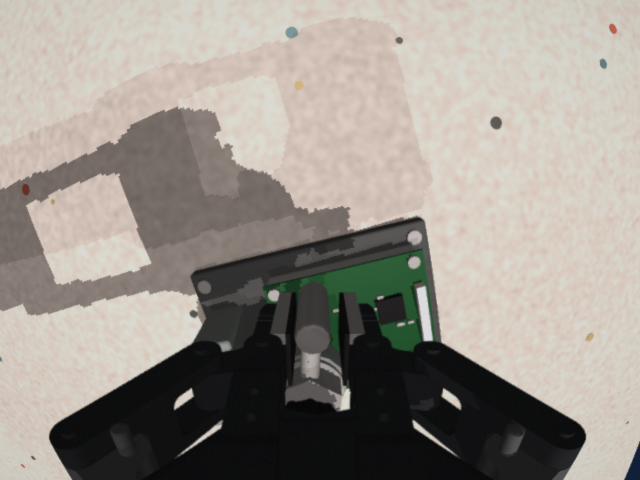

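The pin (top at about (313,340)) sits between the fingers. Now I slacken the nut along an anticlockwise arc.

Call:
jog_arm --turn '[[0,0,-0.05],[0,0,-0.05],[0,0,-0.05],[0,0,-0.05],[0,0,-0.05],[0,0,-0.05],[0,0,-0.05],[0,0,-0.05],[0,0,-0.05],[0,0,-0.05]]' --delta_pos '[[-0.0001,-0.0031,0],[-0.0001,-0.0031,0],[-0.0001,-0.0031,0],[-0.0001,-0.0031,0],[-0.0001,-0.0031,0],[-0.0001,-0.0031,0],[-0.0001,-0.0031,0],[-0.0001,-0.0031,0],[-0.0001,-0.0031,0],[-0.0001,-0.0031,0]]' --gripper '[0.018,0.018,0.018,0.018,0.018,0.018,0.018,0.018,0.018,0.018]'

```text
time: 4.53
tool_pos: [0.5786, 0.0116, 0.1067]
tcp_rot: [1.985, 2.43, 0.011]
wrist_force: [8.2, 6.3, -4.9]
width: 0.21
grip_force: 4.3
```

Call:
jog_arm --turn '[[0,0,-0.05],[0,0,-0.05],[0,0,-0.05],[0,0,-0.05],[0,0,-0.05],[0,0,-0.05],[0,0,-0.05],[0,0,-0.05],[0,0,-0.05]]' --delta_pos '[[-0.0001,-0.0031,0],[-0.0001,-0.0031,0],[-0.0001,-0.0031,0],[-0.0001,-0.0031,0],[-0.0001,-0.0031,0],[-0.0001,-0.0031,0],[-0.0001,-0.0031,0],[-0.0001,-0.0031,0],[-0.0001,-0.0031,0]]' --gripper '[0.018,0.018,0.018,0.018,0.018,0.018,0.018,0.018,0.018]'

```text
time: 5.28
tool_pos: [0.5522, 0.0014, 0.1068]
tcp_rot: [1.394, 2.813, 0.011]
wrist_force: [2.1, 11.5, 0.3]
width: 0.207
grip_force: 4.6
```

```bash
python3 - <<'E'
from h import *
s=read_state();R=Ro.from_rotvec(s['tcp_rot']).as_matrix();d=s['tool_pos']-[.584,-.05,0]
print(s['tool_pos'],s['q'],np.degrees(np.arctan2(R[1,0],R[0,0])),np.hypot(*d[:2]),np.degrees(np.arctan2(d[1],d[0])),s['wrist_force'],R.T@s['wrist_force'],s['width'],s['grip_force'])
E
```

```text
[0.55223193 0.0013669  0.10679769] [-0.0460161   0.14175036  1.99371373  0.00637963  1.00126704 -0.69997963] 127.27319840275366 0.06039676543736751 121.73488737510755 [ 2.14297644 11.47401757  0.3298065 ] [ 7.83303155  8.65622918 -0.25983223] 0.20677271536126657 4.566260129213333
```

Call:
jog_arm --turn '[[0,0,-0.03],[0,0,-0.03],[0,0,-0.03],[0,0,0],[0,0,0]]' --delta_pos '[[0,-0.002,0],[0,-0.002,0],[0,-0.002,0],[0,0,0],[0,0.0015,0]]' --gripper '[0.018,0.018,0.018,0.018,0.022]'

```text
time: 5.7
tool_pos: [0.5473, -0.0037, 0.1064]
tcp_rot: [1.268, 2.873, 0.002]
wrist_force: [0.1, -0.6, -0.4]
width: 0.26
grip_force: 0.0
```

Call:
jog_arm --turn '[[0,0,0],[0,0,0],[0,0,0],[0,0,0],[0,0,0],[0,0,0],[0,0,0],[0,0,0]]' --delta_pos '[[0,0.001,0],[0,0.001,0],[0,0,0],[0,0,-0.01],[0,0,-0.02],[0,0,-0.025],[0,0,-0.025],[0,0,0]]' --gripper '[0.03,0.03,0.03,0.03,0.03,0.03,0.03,0.03]'

```text
time: 6.37
tool_pos: [0.5519, -0.0035, 0.192]
tcp_rot: [1.266, 2.865, 0.005]
wrist_force: [1.0, -0.5, 0.7]
width: 0.352
grip_force: 0.0
```

```bash
python3 - <<'E'
from h import *
import pickle
s=read_state();im=vision.read_camera('wrist');pickle.dump(s,open('w3.pkl','wb'));cv2.imwrite('pics/w3.png',im[:,:,::-1]);print(s['tool_pos'],s['q'])
E
```

```text
[ 0.5518771  -0.00351753  0.19200233] [-5.13975632e-02  5.37799122e-02  1.92008430e+00 -1.89156601e-04
  1.15757505e+00 -7.90072726e-01]
```

View pics/w3.png

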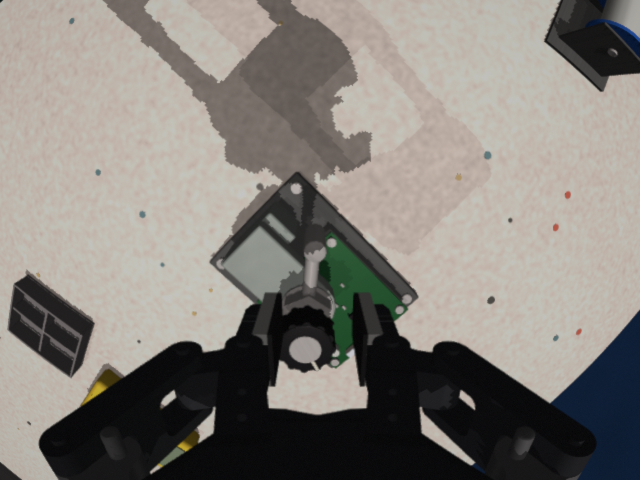

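Pin top is at (316,247) and the knob centre at (306,350), so the nut has turned about 0.97 rad. Next is an oblique view of the foot, to measure the gap.

Call:
jog_arm --turn '[[0,0,0.1],[0,0,0.1],[0,0,0.1],[0,0,0.1],[0,0,0.1],[0,0,0.1],[0,0,0.1],[0,0,0]]' --delta_pos '[[0,0,-0.01],[0,0,-0.01],[0,0,-0.01],[0,0,-0.01],[0,0,-0.01],[0,0,-0.01],[0,0,0],[0,0,0]]' --gripper '[0,0,0,0,0,0,0,0]'

```text
time: 7.08
tool_pos: [0.5479, -0.0032, 0.2453]
tcp_rot: [2.181, 2.261, -0.0]
wrist_force: [-0.5, -0.4, 0.6]
width: 0.0
grip_force: 0.0
```

Call:
jog_arm --turn '[[0,0,0],[0,0,0],[0,0,0],[0,0,0],[0,0,0],[0,0,0],[0,-0.1,0],[0,-0.1,0],[0,-0.1,0],[0,-0.1,0],[0,-0.1,0],[0,-0.1,0],[0,-0.1,0],[0,-0.1,0],[0,0,0]]' --delta_pos '[[-0.011,0.025,0],[-0.011,0.025,0],[-0.011,0.025,0],[-0.011,0.025,0],[-0.011,0.025,0],[-0.011,0.022,0],[0,0,0],[0,0,0],[0,0,0],[0,0,0],[0,0,0],[0,0,0],[0,0,0],[0,0,0],[0,0,0]]' --gripper '[0,0,0,0,0,0,0,0,0,0,0,0,0,0,0]'

```text
time: 8.33
tool_pos: [0.6953, -0.0607, 0.2394]
tcp_rot: [1.703, 1.789, -0.735]
wrist_force: [-1.1, -0.4, -1.6]
width: 0.001
grip_force: 0.0
```

```bash
python3 - <<'E'
from h import *
import pickle
s0=pickle.load(open('w3.pkl','rb'))
p=at('wrist',316,247,.13,s0);k=at('wrist',306,350,.139,s0);print('pin',p,'knob',k,np.degrees(np.arctan2(*(p-k)[1::-1])))
s=read_state();R=Ro.from_rotvec(s['tcp_rot']).as_matrix();print(s['tool_pos'],s['q'],R.round(3))
d=np.array([.699,-.07,.1])-s['tool_pos'];print('to go',R.T@d)
E
```

```text
pin [0.54564798 0.00340889 0.13      ] knob [ 0.58439844 -0.04869188  0.139     ] 126.64038949704576
[ 0.69525543 -0.0606866   0.23938642] [ 0.23390537  0.40170648  1.60841581 -0.79629543  1.40406439  0.4365067 ] [[-0.039  0.999  0.024]
 [ 0.694  0.045 -0.719]
 [-0.719 -0.011 -0.695]]
to go [0.09363237 0.00491677 0.103625  ]
```

Call:
jog_arm --turn '[[0,0,0],[0,0,0],[0,0,0],[0,0,0],[0,0,0],[0,0,0],[0,0,0],[0,0,0]]' --delta_pos '[[0.0155,0,0.0175],[0.0155,0,0.0175],[0.0155,0,0.0175],[0.0155,0,0.0175],[0.0155,0,0.0175],[0.0155,0,0.0155],[0,0,0],[0,0,0]]' --gripper '[0,0,0,0,0,0,0,0]'

```text
time: 9.0
tool_pos: [0.6965, -0.0735, 0.1053]
tcp_rot: [1.712, 1.783, -0.728]
wrist_force: [-0.6, 0.9, 0.1]
width: 0.002
grip_force: 0.0
```

```bash
cat >foot.py <<'E'
from h import *
import pickle,sys
n=sys.argv[1]
s=read_state();ims=[vision.read_camera('wrist') for _ in range(4)];im=np.mean(ims,0).astype(np.uint8)
pickle.dump((s,im),open(n+'.pkl','wb'))
u,v=proj('wrist',np.array([.584,-.05,.042]),s);u,v=int(u),int(v);print(s['tool_pos'],s['q'],u,v)
u0=max(u-70,0);v0=max(v-60,0);c=im[v0:v0+100,u0:u0+133];print('crop origin',u0,v0)
cv2.imwrite('pics/%s.png'%n,cv2.resize(c[:,:,::-1],None,fx=6,fy=6,interpolation=cv2.INTER_CUBIC))
E
python3 foot.py f1
```

```text
[ 0.69647709 -0.07352518  0.10527863] [ 0.21481568  0.53412976  1.68900014 -0.83973536  1.24460191  0.59328223] 96 164
crop origin 26 104
```

View pics/f1.png

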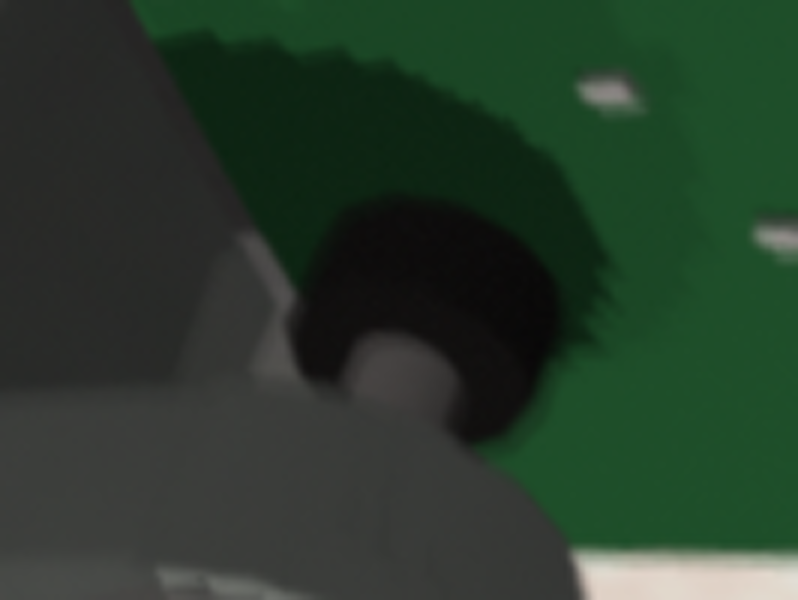

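The crop, seen upside down, shows the black foot with its sole's near rim as an arc at about (93,137) px. A dark shadow gap lies between it and the board. I fit the foot's height from the silhouette.

```bash
cat >fit.py <<'E'
from h import *
import pickle,sys
from scipy.optimize import least_squares
def edges(im):
    g=im.astype(float);d=cv2.GaussianBlur(g[:,:,1]-g[:,:,0],(0,0),.7);c=np.array([97.,151.]);out=[]
    for a in np.radians(np.arange(-115,26,5)):
        r=np.arange(4,45,.1);u=c[0]+r*np.cos(a);v=c[1]+r*np.sin(a)
        f=cv2.remap(d,u.astype(np.float32)[None],v.astype(np.float32)[None],cv2.INTER_LINEAR)[0]
        i=np.argmax(f>9)
        if i>0: out.append((u[i],v[i]))
    return np.array(out)
t=np.linspace(0,2*np.pi,73)
def hull(p,s):
    pts=[proj('wrist',np.array([p[0]+.012*np.cos(a),p[1]+.012*np.sin(a),p[2]+z]),s) for z in(0,.01) for a in t]
    return cv2.convexHull(np.array(pts,np.float32))
def fit(n):
    s,im=pickle.load(open(n+'.pkl','rb'));e=edges(im)
    f=lambda p:np.r_[[cv2.pointPolygonTest(hull(p,s),(float(u),float(v)),True) for u,v in e],(p[0]-.584)/.0015*.5,(p[1]+.05)/.0015*.5]
    r=least_squares(f,[.584,-.05,.037],diff_step=1e-3,loss='soft_l1');return r.x,np.round(r.fun,1),e,s,im
if __name__=='__main__':
    for n in sys.argv[1:]:
        x,fun,e,s,im=fit(n);print(n,x.round(4),fun)
        print('px per mm h',np.array(proj('wrist',x,s))-proj('wrist',x+[0,0,.001],s))
E
python3 fit.py f1
```

```text
Traceback (most recent call last):
  File "fit.py", line 22, in <module>
    x,fun,e,s,im=fit(n);print(n,x.round(4),fun)
                 ~~~^^^
  File "fit.py", line 19, in fit
    r=least_squares(f,[.584,-.05,.037],diff_step=1e-3,loss='soft_l1');return r.x,np.round(r.fun,1),e,s,im
  File "fit.py", line 18, in <lambda>
    f=lambda p:np.r_[[cv2.pointPolygonTest(hull(p,s),(float(u),float(v)),True) for u,v in e],(p[0]-.584)/.0015*.5,(p[1]+.05)/.0015*.5]
                                           ~~~~^^^^^
  File "fit.py", line 14, in hull
    pts=[proj('wrist',np.array([p[0]+.012*np.cos(a),p[1]+.012*np.sin(a),p[2]+z]),s) for z in(0,.01) for a in t]
         ~~~~^^^^^^^^^^^^^^^^^^^^^^^^^^^^^^^^^^^^^^^^^^^^^^^^^^^^^^^^^^^^^^^^^^^^^^
  File "h.py", line 15, in proj
    c=vision.calibration(n); f=240/np.tan(np.radians(c['vfov'])/2)
ValueError: time passes only in moves, steps and waits
```

```bash
sed -i 's/vision\.calibration(n)/cal(n)/' h.py; sed -i '3a import functools\ncal=functools.lru_cache(None)(vision.calibration)' h.py; python3 fit.py f1
```

```text
f1 [ 0.5817 -0.0498  0.0333] [ 0.4  0.2  0.1  0.2  0.2  0.2  0.1  0.1 -0.1 -0.2 -0.2 -0.2 -0.1 -0.1
 -0.1 -0.  -0.2 -0.3 -0.2 -0.2 -0.1 -0.  -0.1 -0.   0.1  0.3  0.4  0.1
  0.2 -0.8  0.1]
px per mm h [ 0.61062038 -1.46005648]
```

The fit gives a sole height near 33 ± 2 mm, so the gap is small but uncertain. A first knob turn of 0.5 rad is safe in any case, since it can add at most 9 N. After it I compare the sole's movement.

Call:
jog_arm --turn '[[0,0,0],[0,0,0],[0,0,0],[0,0,0],[0,0,0],[0,0.1,0],[0,0.1,0],[0,0.1,0],[0,0.1,0],[0,0.1,0],[0,0.1,0],[0,0.1,0],[0,0.1,0],[0,0,0]]' --delta_pos '[[-0.02,0,-0.02],[-0.02,0,-0.02],[-0.02,0,-0.02],[-0.02,0,-0.02],[-0.015,0,-0.02],[0,0,0],[0,0,0],[0,0,0],[0,0,0],[0,0,0],[0,0,0],[0,0,0],[0,0,0],[0,0,0]]' --gripper '[0,0,0,0,0,0,0,0,0,0,0.055,0.055,0.055,0.055]'

```text
time: 10.37
tool_pos: [0.6985, -0.0709, 0.2478]
tcp_rot: [2.18, 2.258, 0.006]
wrist_force: [-0.5, -0.6, -0.3]
width: 0.563
grip_force: 0.0
```

Call:
jog_arm --turn '[[0,0,-0.11],[0,0,-0.11],[0,0,-0.11],[0,0,-0.11],[0,0,-0.11],[0,0,-0.11],[0,0,-0.11],[0,0,-0.11],[0,0,0],[0,0,0]]' --delta_pos '[[0,0,0],[0,0,0],[0,0,0],[0,0,0],[0,0,0],[0,0,0],[0,0,0],[0,0,0],[0,0,0],[0,0,0]]' --gripper '[0.055,0.055,0.055,0.055,0.055,0.055,0.055,0.055,0.055,0.055]'

```text
time: 11.2
tool_pos: [0.6978, -0.066, 0.2454]
tcp_rot: [1.008, 2.974, -0.002]
wrist_force: [0.1, -0.5, 0.3]
width: 0.646
grip_force: 0.0
```

```bash
cat >go.py <<'E'
from h import *
import sys
s=read_state();R=Ro.from_rotvec(s['tcp_rot']).as_matrix();print(s['time'],s['tool_pos'],s['q'].round(3),R.round(3).tolist(),s['width'],s['grip_force'],'az',np.degrees(np.arctan2(R[1,0],R[0,0])))
print('F tool',R.T@s['wrist_force'],'T',s['torque'])
if len(sys.argv)>3: print('to go',R.T@(np.array(sys.argv[1:4],float)-s['tool_pos']))
E
python3 go.py .5845 -.0495 .16
```

```text
11.2 [ 0.69776111 -0.06602704  0.2454491 ] [-0.129  0.304  1.527 -0.002  1.309 -1.046] [[-0.794, 0.608, 0.001], [0.608, 0.794, -0.002], [-0.002, -0.001, -1.0]] 0.6457075835210053 0.0 az 142.55550972880906
F tool [-0.38532056 -0.27985219 -0.28952888] T [ 0.00149035 -0.01391363  0.00384809]
to go [ 0.1001214 -0.0556764  0.0853148]
```

Call:
jog_arm --turn '[[0,0,0],[0,0,0],[0,0,0],[0,0,0],[0,0,0],[0,0,0]]' --delta_pos '[[0.025,-0.0139,0.01],[0.025,-0.0139,0.01],[0.025,-0.0139,0.02],[0.025,-0.0139,0.02],[0,0,0.015],[0,0,0]]' --gripper '[0.055,0.055,0.055,0.055,0.055,0.055]'

```text
time: 11.7
tool_pos: [0.5798, -0.0495, 0.1657]
tcp_rot: [-1.006, -2.969, 0.004]
wrist_force: [-1.0, -0.3, 0.5]
width: 0.64
grip_force: 0.0
```

```bash
python3 go.py .5845 -.0495 .109; python3 - <<'E'
from h import *
s=read_state();im=vision.read_camera('wrist');cv2.imwrite('pics/k1.png',im[200:,120:520,::-1])
E
```

```text
11.7 [ 0.57980703 -0.04949976  0.16566745] [-1.270e-01  1.440e-01  1.872e+00 -1.000e-03  1.133e+00 -1.044e+00] [[-0.794, 0.608, -0.007], [0.608, 0.794, 0.0], [0.006, -0.004, -1.0]] 0.6397052103554832 0.0 az 142.54321403112272
F tool [ 0.58237414 -0.8281689  -0.4534096 ] T [-0.07396744  0.02761966 -0.07148492]
to go [-0.00406115  0.00310833  0.05663099]
```

View pics/k1.png

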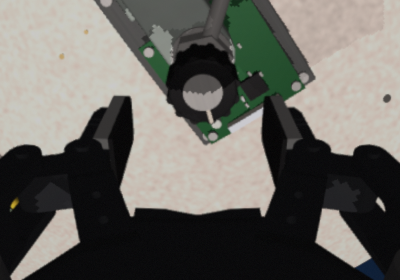

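The knob's top is centred at (322,294) in the full image, well between the open fingers.

```bash
python3 - <<'E'
from h import *
s=read_state();R=Ro.from_rotvec(s['tcp_rot']).as_matrix()
p=at('wrist',322,294,.139,s);print(s['time'],s['tool_pos'],p,R.T@(p-s['tool_pos']))
E
```

```text
11.75 [ 0.5825555  -0.04987152  0.16819677] [ 0.58851014 -0.05086363  0.139     ] [-0.00539755  0.00289465  0.02917843]
```

Call:
jog_arm --turn '[[0,0,0],[0,0,0],[0,0,0],[0,0,0],[0,0,0],[0,0,0],[0,0,0],[0,0,0],[0,0,0],[0,0,0],[0,0,0]]' --delta_pos '[[-0.003,0.002,0.01],[0,0,0.012],[0,0,0.012],[0,0,0.012],[0,0,0.01],[0,0,0],[0,0,0],[0,0,0],[0,0,0],[0,0,0],[0,0,0]]' --gripper '[0.055,0.055,0.055,0.055,0.055,0.055,0.044,0.036,0.034,0.034,0.034]' --grip_force 25

```text
time: 12.67
tool_pos: [0.587, -0.0517, 0.1135]
tcp_rot: [-1.005, -2.975, 0.004]
wrist_force: [-2.2, -4.3, -2.0]
width: 0.415
grip_force: 25.4
```

```bash
python3 go.py .5855 -.0500 .109
```

```text
12.6667 [ 0.58698701 -0.05170413  0.11350377] [-0.129  0.205  1.905 -0.002  1.034 -1.047] [[-0.795, 0.606, -0.002], [0.606, 0.795, -0.002], [0.001, -0.003, -1.0]] 0.41455477663341234 25.441586673259735 az 142.6751978430483
F tool [-0.8413491  -4.72258854  2.00979527] T [-0.67741627  0.51871673  0.1077009 ]
to go [0.00221302 0.00046542 0.0045039 ]
```

Call:
jog_arm --turn '[[0,0,0.05],[0,0,0.05],[0,0,0.05],[0,0,0.05],[0,0,0.05]]' --delta_pos '[[0,0,0],[0,0,0],[0,0,0],[0,0,0],[0,0,0]]' --gripper '[0.034,0.034,0.034,0.034,0.034]'

```text
time: 13.08
tool_pos: [0.5863, -0.0523, 0.1135]
tcp_rot: [-1.371, -2.825, 0.006]
wrist_force: [-5.6, -7.1, -0.5]
width: 0.409
grip_force: 25.7
```

```bash
python3 go.py .5855 -.0500 .109
```

```text
13.0833 [ 0.58634621 -0.05233533  0.1134778 ] [-0.129  0.205  1.905 -0.004  1.035 -0.795] [[-0.619, 0.786, -0.003], [0.786, 0.619, -0.003], [-0.0, -0.004, -1.0]] 0.40939054575667627 25.68362295627594 az 128.2244415525179
F tool [-2.14387767 -8.82771595  0.53798114] T [-0.98016855  0.79461067  0.12626664]
to go [0.00235839 0.00079976 0.00447425]
```

Call:
jog_arm --turn '[[0,0,0.05],[0,0,0.05],[0,0,0.05],[0,0,0.05],[0,0,0.05]]' --delta_pos '[[0,0,0],[0,0,0],[0,0,0],[0,0,0],[0,0,0]]' --gripper '[0.034,0.034,0.034,0.034,0.034]'

```text
time: 13.5
tool_pos: [0.5856, -0.0528, 0.1135]
tcp_rot: [-1.712, -2.631, 0.009]
wrist_force: [-7.6, -8.3, 1.8]
width: 0.411
grip_force: 25.9
```

```bash
python3 go.py .5855 -.0500 .109
```

```text
13.5 [ 0.58557213 -0.05281325  0.11349913] [-0.13   0.204  1.906 -0.005  1.036 -0.545] [[-0.405, 0.914, -0.005], [0.914, 0.405, -0.003], [-0.001, -0.006, -1.0]] 0.41069464948552176 25.926009714603424 az 113.90548693982643
F tool [ -4.55859466 -10.29218543  -1.78190309] T [-1.1827812   1.05188414  0.11741344]
to go [0.00260615 0.00110082 0.00448975]
```

Call:
jog_arm --turn '[[0,0,0],[0,0,0],[0,0,0],[0,0,0],[0,0,0.09],[0,0,0.09],[0,0,0.09],[0,0,0.09],[0,-0.1,0],[0,-0.1,0],[0,-0.1,0],[0,-0.1,0],[0,-0.1,0],[0,-0.1,0],[0,-0.1,0],[0,-0.1,0],[0,0,0]]' --delta_pos '[[0,0,0],[0,0,0],[0,0,-0.02],[0,0,-0.03],[0,0,-0.03],[0,0,-0.03],[0,0,-0.025],[0,0,0],[-0.01,0.03,0],[-0.01,0.03,0],[0,0.03,0],[0,0.021,0],[0,0,0],[0,0,0],[0,0,0],[0,0,0],[0,0,0]]' --gripper '[0.055,0.055,0.055,0.055,0.055,0.055,0.055,0,0,0,0,0,0,0,0,0,0]'

```text
time: 14.92
tool_pos: [0.6992, -0.0603, 0.2456]
tcp_rot: [1.685, 1.8, -0.719]
wrist_force: [-0.7, -0.2, -2.2]
width: 0.002
grip_force: 0.0
```

```bash
python3 go.py .6965 -.0735 .1053; python3 - <<'E'
from h import *
import pickle
s0=pickle.load(open('f1.pkl','rb'))[0];s=read_state();a=Ro.from_rotvec(s0['tcp_rot']);b=Ro.from_rotvec(s['tcp_rot']);print('turn to go',(b.inv()*a).as_rotvec())
E
```

```text
14.9167 [ 0.69921139 -0.06034747  0.24563358] [ 0.234  0.392  1.609 -0.801  1.394  0.422] [[-0.048, 0.998, 0.042], [0.694, 0.064, -0.717], [-0.718, -0.006, -0.696]] 0.0021257827320602034 0.0 az 93.9946479668522
F tool [ 1.47461504 -0.67495508  1.62414934] T [ 0.37059529  0.09732236 -0.03245462]
to go [ 0.09176099 -0.00275154  0.10698694]
turn to go [0.01784984 0.00167848 0.01818168]
```

Call:
jog_arm --turn '[[0,0,0],[0,0,0],[0,0,0],[0,0,0],[0,0,0],[0.018,0,0.018],[0,0,0],[0,0,0],[0,0,0]]' --delta_pos '[[0.0155,0,0.0175],[0.0155,0,0.0175],[0.0155,0,0.0175],[0.0155,0,0.0175],[0.0155,-0.003,0.0175],[0.0142,0,0.0195],[0,0,0],[0,0,0],[0,0,0]]' --gripper '[0,0,0,0,0,0,0,0,0]'

```text
time: 15.67
tool_pos: [0.6991, -0.0772, 0.1113]
tcp_rot: [1.718, 1.774, -0.722]
wrist_force: [-0.0, 0.2, -0.5]
width: -0.005
grip_force: 0.0
```

```bash
python3 foot.py f2; python3 fit.py f1 f2; python3 - <<'E'
import pickle,cv2,numpy as np
a=pickle.load(open('f1.pkl','rb'))[1];b=pickle.load(open('f2.pkl','rb'))[1]
g=lambda i:cv2.cvtColor(i,cv2.COLOR_RGB2GRAY).astype(np.float32)
# global drift from board area right of the foot
w=(slice(100,240),slice(125,250));print(cv2.phaseCorrelate(g(a)[w],g(b)[w],cv2.createHanningWindow((125,140),cv2.CV_32F)))
o=np.hstack([cv2.resize(i[104:204,26:159,::-1],None,fx=3,fy=3,interpolation=3) for i in(a,b)]);o=np.clip(o.astype(float)*1.8,0,255).astype(np.uint8);cv2.imwrite('pics/cmp.png',o)
E
```

```text
[ 0.69906104 -0.07717759  0.11128171] [ 0.20902397  0.52828394  1.68461832 -0.84033667  1.24608648  0.59122911] 92 153
crop origin 22 93
f1 [ 0.5817 -0.0498  0.0333] [ 0.4  0.2  0.1  0.2  0.2  0.2  0.1  0.1 -0.1 -0.2 -0.2 -0.2 -0.1 -0.1
 -0.1 -0.  -0.2 -0.3 -0.2 -0.2 -0.1 -0.  -0.1 -0.   0.1  0.3  0.4  0.1
  0.2 -0.8  0.1]
px per mm h [ 0.61059956 -1.46002311]
f2 [ 0.5828 -0.0503  0.0325] [ 0.7  0.4 -0.1  0.1  0.2  0.1 -0.2 -0.3 -0.1  0.  -0.1 -0.2 -0.4 -0.3
  0.1  0.2 -0.  -0.1  0.3  0.4  0.1 -0.3 -0.3 -0.2 -0.2  0.   0.3  0.4
  0.5 -0.4 -0.1]
px per mm h [ 0.61173805 -1.40418922]
((-1.6748664766788153, -9.077263967916238), 0.9951069535149468)
```

View pics/cmp.png

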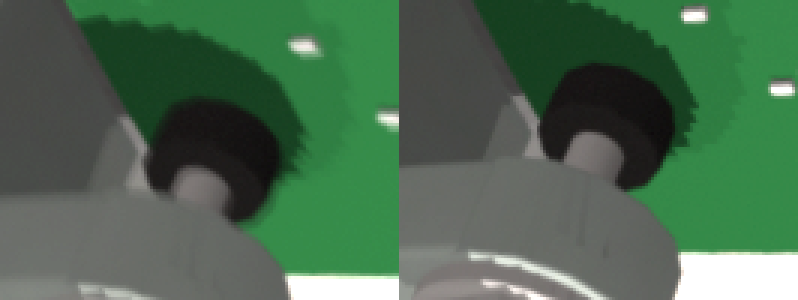

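f1 was blurred by residual motion, while f2 is sharper. The sole dropped about 1.1 mm relative to the board. I take a settled full frame so the camera can be referenced to the board and arm geometry.

```bash
python3 foot.py f3; python3 fit.py f3; python3 - <<'E'
import pickle,cv2,numpy as np
b=pickle.load(open('f3.pkl','rb'))[1]
o=np.clip(b[:,:,::-1].astype(float)*1.8,0,255).astype(np.uint8)[20:440,0:560];cv2.imwrite('pics/full3.png',cv2.resize(o,None,fx=800/560,fy=800/560,interpolation=3))
E
```

```text
[ 0.69907853 -0.07663988  0.11166586] [ 0.2099143   0.52753739  1.6850434  -0.84069335  1.24601189  0.59241911] 93 153
crop origin 23 93
f3 [ 0.5831 -0.0506  0.0328] [ 0.6  0.4 -0.   0.   0.1  0.1 -0.1 -0.4 -0.2 -0.  -0.  -0.1 -0.4 -0.3
  0.   0.1  0.  -0.1  0.1  0.4  0.3  0.  -0.3 -0.3 -0.3 -0.1  0.3  0.5
  0.5 -0.3 -0.2]
px per mm h [ 0.60481854 -1.40406461]
```

View pics/full3.png

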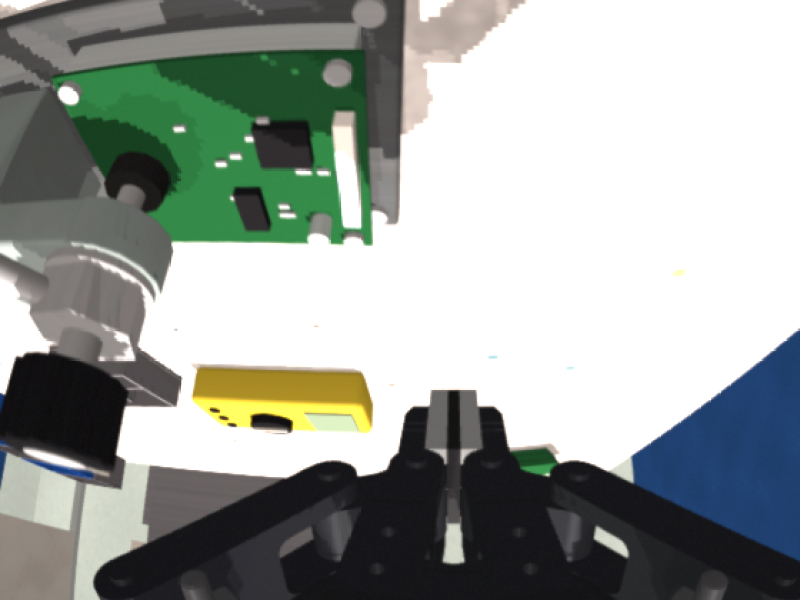

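The full frame shows the board's right-hand corners at about (257,55) and (260,191) px, and the foot at about (95,145). I measure the sole's travel relative to the board plane by aligning the board between frames.

```bash
cat >diff.py <<'E'
from h import *
import pickle,sys
L=lambda n:pickle.load(open(n+'.pkl','rb'))
def move(a,b):
    ia,ib=L(a)[1],L(b)[1];ga,gb=[cv2.cvtColor(i,cv2.COLOR_RGB2GRAY) for i in(ia,ib)]
    m=np.zeros(ga.shape,np.uint8);m[66:186,126:250]=255
    cc,W=cv2.findTransformECC(ga,gb,np.eye(3,dtype=np.float32),cv2.MOTION_AFFINE if 0 else cv2.MOTION_HOMOGRAPHY,(3,300,1e-7),m,5) 
    wb=cv2.warpPerspective(ib,W,(640,480),flags=cv2.INTER_CUBIC+cv2.WARP_INVERSE_MAP)
    dr=np.array([.605,-1.404]);dr/=np.hypot(*dr);n=np.array([-dr[1],dr[0]]);c=np.array([93.,148.])
    def e(im):
        g=im.astype(np.float32);d=cv2.GaussianBlur(g[:,:,1]-g[:,:,0],(0,0),.7);r=[]
        for k in np.arange(-10,11,1.):
            t=np.arange(2,45,.05);p=(c+k*n)[:,None]+dr[:,None]*t
            f=cv2.remap(d,p[0].astype(np.float32)[None],p[1].astype(np.float32)[None],1)[0];r.append(t[np.argmax(f>10)])
        return np.array(r)
    q=e(wb)-e(ia);print(a,b,'ecc',round(cc,4),'shift px',q.round(1),'median mm',np.median(q)/1.53)
for p in sys.argv[1:]: move(*p.split(','))
E
python3 diff.py f3,f1 f3,f2; python3 go.py .5845 -.0520 .25
```

```text
f3 f1 ecc 0.9843 shift px [-2.6 -2.6 -2.7 -2.7 -2.6 -2.6 -2.6 -2.6 -2.7 -2.8 -2.7 -2.7 -2.7 -2.7
 -2.6 -2.6 -2.6 -2.8 -2.7 -2.9 -2.9] median mm -1.764705882352936
f3 f2 ecc 0.9994 shift px [-0.1 -0.2 -0.2 -0.2 -0.1 -0.1 -0.2 -0.2 -0.4 -0.4 -0.6 -0.6 -0.6 -0.6
 -0.6 -0.7 -0.7 -0.8 -0.7 -0.8 -0.8] median mm -0.359477124183007
16.0667 [ 0.69808781 -0.07675229  0.11009914] [ 0.21   0.529  1.687 -0.841  1.246  0.593] [[-0.022, 0.999, 0.025], [0.697, 0.034, -0.717], [-0.717, 0.002, -0.697]] -0.0002834125922945849 0.0 az 91.84946741374132
F tool [ 0.02088256 -0.16500623 -0.37275017] T [ 0.33505497  0.03097861 -0.01624318]
to go [-0.08053086 -0.11247584 -0.11811472]
```

The foot moved freely, about 1.5 mm for 0.5 rad, so it has not yet made real contact. A further 0.6 rad is safe (at most about 11 N).

Call:
jog_arm --turn '[[0,0,0],[0,0,0],[0,0,0],[0,0,0],[0,0,0],[0,0.1,0],[0,0.1,0],[0,0.1,0],[0,0.1,0],[0,0.1,0],[0,0.1,0],[0,0.1,0],[0,0.1,0],[0,0,0],[0,0,0],[0,0,0],[0,0,0],[0,0,0]]' --delta_pos '[[-0.02,0,-0.02],[-0.02,0,-0.02],[-0.02,0,-0.02],[-0.02,0,-0.02],[-0.015,0,-0.02],[0,0,0],[0,0,0],[0,0,0],[0,0,0],[0,0,0],[0,0,0],[0,0,0],[0,0,0],[0.006,-0.038,0],[0.006,-0.038,0],[0.006,-0.037,0],[0,0,0],[0,0,0]]' --gripper '[0,0,0,0,0,0,0,0.055,0.055,0.055,0.055,0.055,0.055,0.055,0.055,0.055,0.055,0.055]'

```text
time: 17.57
tool_pos: [0.5816, -0.0571, 0.2466]
tcp_rot: [-2.183, -2.258, 0.001]
wrist_force: [1.1, -0.1, 0.8]
width: 0.642
grip_force: 0.0
```

Call:
jog_arm --turn '[[0,0,-0.11],[0,0,-0.11],[0,0,-0.11],[0,0,-0.11],[0,0,-0.11],[0,0,-0.11],[0,0,-0.11],[0,0,-0.11],[0,0,0],[0,0,0]]' --delta_pos '[[0,0,0.01],[0,0,0.01],[0,0,0.01],[0,0,0.01],[0,0,0.01],[0,0,0.01],[0,0,0],[0,0,0],[0,0,0],[0,0,0]]' --gripper '[0.055,0.055,0.055,0.055,0.055,0.055,0.055,0.055,0.055,0.055]'

```text
time: 18.4
tool_pos: [0.5854, -0.0573, 0.1876]
tcp_rot: [1.017, 2.97, 0.0]
wrist_force: [-0.2, -0.2, -0.1]
width: 0.643
grip_force: 0.0
```

```bash
python3 go.py .585 -.0530 .1125
```

```text
18.4 [ 0.5853898  -0.05733305  0.18760083] [-0.14   0.131  1.844 -0.     1.165 -1.051] [[-0.79, 0.613, 0.002], [0.613, 0.79, -0.0], [-0.002, 0.001, -1.0]] 0.643254472831551 0.0 az 142.19143707962553
F tool [ 0.03944892 -0.33078534  0.13730259] T [-0.0387221   0.0353959   0.01582316]
to go [0.00308128 0.0031214  0.07509876]
```

Call:
jog_arm --turn '[[0,0,0],[0,0,0],[0,0,0],[0,0,0],[0,0,0],[0,0,0],[0,0,0],[0,0,0],[0,0,0],[0,0,0],[0,0,0]]' --delta_pos '[[0.003,0.003,0.015],[0,0,0.015],[0,0,0.015],[0,0,0.015],[0,0,0.015],[0,0,0],[0,0,0],[0,0,0],[0,0,0],[0,0,0],[0,0,0]]' --gripper '[0.055,0.055,0.055,0.055,0.055,0.055,0.044,0.036,0.034,0.034,0.034]' --grip_force 25

```text
time: 19.32
tool_pos: [0.5857, -0.051, 0.1133]
tcp_rot: [1.015, 2.969, 0.007]
wrist_force: [4.4, 6.9, -5.0]
width: 0.414
grip_force: 25.7
```

```bash
python3 go.py .585 -.0530 .1125
```

```text
19.3167 [ 0.58570433 -0.05095128  0.11328365] [-0.131  0.199  1.913  0.005  1.025 -1.046] [[-0.791, 0.612, 0.005], [0.612, 0.791, 0.003], [-0.002, 0.006, -1.0]] 0.41445785685018083 25.744423270225525 az 142.24384898817632
F tool [0.71196655 8.13015862 5.02871098] T [ 1.0115441  -0.67462922 -0.05803464]
to go [-0.0006961  -0.00205539  0.00077348]
```

Call:
jog_arm --turn '[[0,0,0.05],[0,0,0.05],[0,0,0.05],[0,0,0.05],[0,0,0.05],[0,0,0.05]]' --delta_pos '[[0,0,0],[0,0,0],[0,0,0],[0,0,0],[0,0,0],[0,0,0]]' --gripper '[0.034,0.034,0.034,0.034,0.034,0.034]'

```text
time: 19.82
tool_pos: [0.5852, -0.0514, 0.1133]
tcp_rot: [1.451, 2.784, 0.006]
wrist_force: [2.9, 5.9, -4.5]
width: 0.409
grip_force: 25.8
```

```bash
python3 go.py .585 -.0530 .1125
```

```text
19.8167 [ 0.58523645 -0.05137522  0.11326978] [-0.132  0.199  1.913  0.003  1.026 -0.743] [[-0.573, 0.82, 0.004], [0.82, 0.573, 0.002], [-0.0, 0.005, -1.0]] 0.4092747759670104 25.790561735630035 az 124.94506367705866
F tool [3.17445537 5.68787199 4.54826175] T [ 0.78993659 -0.41086038  0.04552574]
to go [-0.00119622 -0.00112802  0.00076485]
```

Call:
jog_arm --turn '[[0,0,0.05],[0,0,0.05],[0,0,0.05],[0,0,0.05],[0,0,0.05],[0,0,0.05]]' --delta_pos '[[0,0,0],[0,0,0],[0,0,0],[0,0,0],[0,0,0],[0,0,0]]' --gripper '[0.034,0.034,0.034,0.034,0.034,0.034]'

```text
time: 20.32
tool_pos: [0.5847, -0.0517, 0.1133]
tcp_rot: [1.851, 2.537, 0.005]
wrist_force: [0.9, 4.3, -3.7]
width: 0.414
grip_force: 25.9
```

```bash
python3 go.py .585 -.0530 .1125
```

```text
20.3167 [ 0.58466639 -0.05166167  0.11325309] [-0.132  0.198  1.913  0.003  1.027 -0.443] [[-0.305, 0.952, 0.003], [0.952, 0.305, 0.002], [0.001, 0.003, -1.0]] 0.4139383575556131 25.884827077388763 az 107.75809008986398
F tool [3.84174249 2.13811286 3.75020377] T [ 0.65996587 -0.17730172  0.01133626]
to go [-1.37718318e-03 -9.29029340e-05  7.51192117e-04]
```

Call:
jog_arm --turn '[[0,0,0],[0,0,0],[0,0,0],[0,0,0],[0,0,0.09],[0,0,0.09],[0,0,0.09],[0,0,0],[0,-0.1,0],[0,-0.1,0],[0,-0.1,0],[0,-0.1,0],[0,-0.1,0],[0,-0.1,0],[0,-0.1,0],[0,-0.1,0],[0,0,0]]' --delta_pos '[[0,0,0],[0,0,0],[0,0,-0.02],[0,0,-0.03],[0,0,-0.03],[0,0,-0.03],[0,0,-0.025],[0,0,0],[-0.01,0.03,0],[-0.01,0.03,0],[0,0.03,0],[0,0.021,0],[0,0,0],[0,0,0],[0,0,0],[0,0,0],[0,0,0]]' --gripper '[0.055,0.055,0.055,0.055,0.055,0.055,0.055,0,0,0,0,0,0,0,0,0,0]'

```text
time: 21.73
tool_pos: [0.694, -0.0655, 0.2438]
tcp_rot: [1.7, 1.789, -0.728]
wrist_force: [-0.2, 0.2, -2.2]
width: 0.002
grip_force: 0.0
```

```bash
python3 go.py .6981 -.0767 .1107; python3 - <<'E'
from h import *
import pickle
s0=pickle.load(open('f3.pkl','rb'))[0];s=read_state();a=Ro.from_rotvec(s0['tcp_rot']);b=Ro.from_rotvec(s['tcp_rot']);print('turn to go',(b.inv()*a).as_rotvec())
E
```

```text
21.7333 [ 0.69402332 -0.06549869  0.24377575] [ 0.228  0.39   1.616 -0.8    1.398  0.43 ] [[-0.039, 0.999, 0.03], [0.694, 0.048, -0.718], [-0.719, -0.007, -0.695]] 0.00234916350832375 0.0 az 93.19720775517943
F tool [ 1.71722006 -0.19974787  1.32324515] T [ 0.40125282  0.01383346 -0.01979129]
to go [0.08774397 0.00448291 0.10065854]
turn to go [0.00264185 0.00323326 0.01816513]
```

Call:
jog_arm --turn '[[0,0,0],[0,0,0],[0,0,0],[0,0,0],[0,0,0],[0,0,0.018],[0,0,0],[0,0,0],[0,0,0],[0,0,0],[0,0,0]]' --delta_pos '[[0.0155,0,0.0175],[0.0155,0,0.0175],[0.0155,0,0.0175],[0.0155,0,0.0175],[0.0155,0.004,0.0175],[0.0115,0,0.0135],[0,0,0],[0,0,0],[0,0,0],[0,0,0],[0,0,0]]' --gripper '[0,0,0,0,0,0,0,0,0,0,0]'

```text
time: 22.65
tool_pos: [0.7009, -0.0783, 0.1162]
tcp_rot: [1.721, 1.763, -0.71]
wrist_force: [-0.0, 0.1, 0.1]
width: -0.001
grip_force: 0.0
```

```bash
python3 foot.py f4; python3 fit.py f4;python3 diff.py f3,f4 f4,f3 f2,f4
```

```text
[ 0.70092459 -0.07827668  0.11617639] [ 0.20772543  0.52087025  1.68562993 -0.8441321   1.24320022  0.59853513] 89 148
crop origin 19 88
f4 [ 0.5828 -0.0508  0.0309] [ 0.9  0.6  0.1  0.2  0.1 -0.1 -0.1 -0.  -0.  -0.2 -0.4 -0.  -0.  -0.2
 -0.1  0.2  0.1 -0.3 -0.5 -0.5 -0.5 -0.5 -0.3  0.1  0.3  0.7  1.1  1.3
  1.5 -0.4 -0.3]
px per mm h [ 0.59373187 -1.35508586]
f3 f4 ecc 0.9987 shift px [2.2 2.3 2.3 2.3 2.3 2.3 2.3 2.3 2.3 2.3 2.3 2.3 2.3 2.3 2.3 2.3 2.3 2.2
 2.2 2.2 2.2] median mm 1.5032679738562027
f4 f3 ecc 0.9989 shift px [-2.5 -2.5 -2.5 -2.6 -2.8 -2.9 -2.9 -2.9 -2.8 -2.9 -2.9 -2.9 -2.7 -2.7
 -2.8 -3.1 -3.2 -3.2 -3.2 -3.1 -3.2] median mm -1.8954248366012993
f2 f4 ecc 0.9982 shift px [2.3 2.3 2.4 2.3 2.3 2.3 2.4 2.4 2.3 2.3 2.3 2.4 2.4 2.4 2.4 2.5 2.4 2.4
 2.3 2.4 2.4] median mm 1.5686274509803866
```

The sole moved down about 1.8 mm again, so there is still no clear contact. I turn another 0.5 rad, which is at most about 10 N.

Call:
jog_arm --turn '[[0,0,0],[0,0,0],[0,0,0],[0,0,0],[0,0,0],[0,0.1,0],[0,0.1,0],[0,0.1,0],[0,0.1,0],[0,0.1,0],[0,0.1,0],[0,0.1,0],[0,0.09,0],[0,0,0],[0,0,0],[0,0,0],[0,0,0]]' --delta_pos '[[-0.02,0,-0.02],[-0.02,0,-0.02],[-0.02,0,-0.02],[-0.02,0,-0.02],[-0.015,0,-0.015],[0,0,0],[0,0,0],[0,0,0],[0,0,0],[0,0,0],[0,0,0],[0,0,0],[0,0,0],[0.006,-0.038,0],[0.006,-0.038,0],[0.009,-0.038,0],[0,0,0]]' --gripper '[0,0,0,0,0,0,0,0.055,0.055,0.055,0.055,0.055,0.055,0.055,0.055,0.055,0.055]'

```text
time: 24.27
tool_pos: [0.5745, -0.0579, 0.243]
tcp_rot: [2.182, 2.25, -0.006]
wrist_force: [-0.2, 0.6, -0.9]
width: 0.645
grip_force: 0.0
```

Call:
jog_arm --turn '[[0,0,-0.11],[0,0,-0.11],[0,0,-0.11],[0,0,-0.11],[0,0,-0.11],[0,0,-0.11],[0,0,-0.11],[0,0,-0.11],[0,0,0],[0,0,0]]' --delta_pos '[[0,0,0.01],[0,0,0.01],[0,0,0.01],[0,0,0.01],[0,0,0.01],[0,0,0.01],[0,0,0],[0,0,0],[0,0,0],[0,0,0]]' --gripper '[0.055,0.055,0.055,0.055,0.055,0.055,0.055,0.055,0.055,0.055]'

```text
time: 25.1
tool_pos: [0.5842, -0.0596, 0.1866]
tcp_rot: [1.017, 2.956, -0.007]
wrist_force: [-0.3, -0.2, 0.3]
width: 0.644
grip_force: 0.0
```

```bash
python3 go.py .585 -.0520 .1125
```

```text
25.1 [ 0.58416063 -0.0595631   0.18658557] [-0.14   0.122  1.856 -0.008  1.148 -1.044] [[-0.788, 0.615, 0.014], [0.615, 0.788, -0.01], [-0.017, 0.001, -1.0]] 0.6436804368667851 0.0 az 142.04190814895136
F tool [ 0.10310265 -0.2783297  -0.30056835] T [ 0.00176756 -0.00561385  0.01297002]
to go [0.00521667 0.00642241 0.07401429]
```

Call:
jog_arm --turn '[[0,0.016,0],[0,0,0],[0,0,0],[0,0,0],[0,0,0],[0,0,0],[0,0,0],[0,0,0],[0,0,0],[0,0,0],[0,0,0]]' --delta_pos '[[0.004,0.0045,0.015],[0,0,0.015],[0,0,0.015],[0,0,0.015],[0,0,0.014],[0,0,0],[0,0,0],[0,0,0],[0,0,0],[0,0,0],[0,0,0]]' --gripper '[0.055,0.055,0.055,0.055,0.055,0.055,0.044,0.036,0.034,0.034,0.034]' --grip_force 25

```text
time: 26.02
tool_pos: [0.5855, -0.0508, 0.1125]
tcp_rot: [1.019, 2.969, 0.009]
wrist_force: [5.5, 9.0, -8.5]
width: 0.41
grip_force: 26.1
```

```bash
python3 go.py .585 -.0530 .1125
```

```text
26.0167 [ 0.58549442 -0.05083872  0.11253366] [-0.132  0.2    1.913  0.006  1.025 -1.045] [[-0.789, 0.614, 0.004], [0.614, 0.789, 0.005], [-0.0, 0.006, -1.0]] 0.4097389941132134 26.134696304798126 az 142.1019486209237
F tool [ 1.20750061 10.37803812  8.57942472] T [ 1.30558531 -0.79636818 -0.08778776]
to go [-9.37428623e-04 -2.00935383e-03  2.09833097e-05]
```

Call:
jog_arm --turn '[[0,0,0.05],[0,0,0.05],[0,0,0.05],[0,0,0.05],[0,0,0.05],[0,0,0.05]]' --delta_pos '[[0,0,0],[0,0,0],[0,0,0],[0,0,0],[0,0,0],[0,0,0]]' --gripper '[0.034,0.034,0.034,0.034,0.034,0.034]'

```text
time: 26.52
tool_pos: [0.5851, -0.0512, 0.1126]
tcp_rot: [1.455, 2.783, 0.008]
wrist_force: [2.8, 7.7, -6.8]
width: 0.412
grip_force: 26.1
```

```bash
python3 go.py .585 -.0530 .1125
```

```text
26.5167 [ 0.58509051 -0.05123547  0.11255942] [-0.132  0.2    1.913  0.005  1.026 -0.743] [[-0.571, 0.821, 0.003], [0.821, 0.571, 0.004], [0.002, 0.005, -1.0]] 0.4115620728819729 26.14006608724594 az 124.80471888382819
F tool [4.67218986 6.68814063 6.83971414] T [ 1.1587212  -0.59505014  0.07618567]
to go [-1.39728950e-03 -1.08174646e-03  5.18351893e-05]
```

Call:
jog_arm --turn '[[0,0,0.05],[0,0,0.05],[0,0,0.05],[0,0,0.05]]' --delta_pos '[[0,0,0],[0,0,0],[0,0,0],[0,0,0]]' --gripper '[0.034,0.034,0.034,0.034]'

```text
time: 26.85
tool_pos: [0.5848, -0.0514, 0.1125]
tcp_rot: [-1.726, -2.625, -0.007]
wrist_force: [2.3, 7.8, -6.2]
width: 0.415
grip_force: 26.2
```

```bash
python3 go.py .585 -.0530 .1125
```

```text
26.85 [ 0.58476224 -0.05140065  0.11251304] [-0.133  0.2    1.914  0.005  1.026 -0.543] [[-0.396, 0.918, 0.003], [0.918, 0.396, 0.004], [0.003, 0.004, -1.0]] 0.4145116032302617 26.162528693675995 az 113.34699521241858
F tool [6.24297312 5.13645734 6.19097941] T [ 1.07504483 -0.43716176  0.09925166]
to go [-1.56265030e-03 -4.15560906e-04  7.34484742e-06]
```

Call:
jog_arm --turn '[[0,0,0],[0,0,0],[0,0,0],[0,0,0],[0,0,0.09],[0,0,0.09],[0,0,0.09],[0,0,0.09],[0,-0.1,0],[0,-0.1,0],[0,-0.1,0],[0,-0.1,0],[0,-0.1,0],[0,-0.1,0],[0,-0.1,0],[0,-0.1,0],[0,0,0]]' --delta_pos '[[0,0,0],[0,0,0],[0,0,-0.02],[0,0,-0.03],[0,0,-0.03],[0,0,-0.03],[0,0,-0.025],[0,0,0],[-0.01,0.03,0],[-0.01,0.03,0],[0,0.03,0],[0,0.021,0],[0,0,0],[0,0,0],[0,0,0],[0,0,0],[0,0,0]]' --gripper '[0.055,0.055,0.055,0.055,0.055,0.055,0.055,0,0,0,0,0,0,0,0,0,0]'

```text
time: 28.27
tool_pos: [0.6948, -0.0654, 0.2451]
tcp_rot: [1.694, 1.793, -0.723]
wrist_force: [0.1, 0.2, -2.0]
width: 0.0
grip_force: 0.0
```

```bash
python3 go.py .6965 -.0767 .1107; python3 - <<'E'
from h import *
import pickle
s0=pickle.load(open('f4.pkl','rb'))[0];s=read_state();a=Ro.from_rotvec(s0['tcp_rot']);b=Ro.from_rotvec(s['tcp_rot']);print('turn to go',(b.inv()*a).as_rotvec(),Ro.from_rotvec(s['tcp_rot']).inv().apply(s0['tool_pos']-s['tool_pos']))
E
```

```text
28.2667 [ 0.69479808 -0.06539452  0.24510793] [ 0.228  0.386  1.618 -0.802  1.393  0.427] [[-0.041, 0.998, 0.036], [0.694, 0.055, -0.718], [-0.719, -0.005, -0.695]] 0.0002378931291345284 0.0 az 93.40854989593497
F tool [1.57802089 0.16805373 1.21716916] T [ 4.06832840e-01  2.77963989e-02 -5.32013625e-05]
to go [0.08867579 0.00169617 0.10163626]
turn to go [0.00226545 0.00258254 0.03159125] [0.08346278 0.00600271 0.09911992]
```

Call:
jog_arm --turn '[[0,0,0],[0,0,0],[0,0,0],[0,0,0],[0,0,0],[0,0,0.022],[0,0,0],[0,0,0],[0,0,0],[0,0,0],[0,0,0]]' --delta_pos '[[0.0155,0,0.0175],[0.0155,0,0.0175],[0.0155,0,0.0175],[0.0155,0,0.0175],[0.0155,0.003,0.0175],[0.0115,0,0.0145],[0,0,0],[0,0,0],[0,0,0],[0,0,0],[0,0,0]]' --gripper '[0,0,0,0,0,0,0,0,0,0,0]'

```text
time: 29.18
tool_pos: [0.7007, -0.0788, 0.116]
tcp_rot: [1.717, 1.765, -0.704]
wrist_force: [-0.1, -0.7, -0.3]
width: 0.002
grip_force: 0.0
```

```bash
python3 foot.py f5; python3 fit.py f4 f5;python3 diff.py f3,f4 f3,f5 f4,f5 f5,f4 f5,f3
```

```text
[ 0.70069565 -0.07884655  0.11604983] [ 0.2073674   0.51720238  1.69148903 -0.84798199  1.23647906  0.600548  ] 88 147
crop origin 18 87
f4 [ 0.5827 -0.0508  0.0309] [ 0.9  0.5  0.1  0.2  0.1 -0.1 -0.1 -0.  -0.  -0.2 -0.4 -0.  -0.  -0.2
 -0.1  0.2  0.1 -0.3 -0.5 -0.5 -0.5 -0.5 -0.3  0.1  0.3  0.7  1.1  1.3
  1.5 -0.4 -0.3]
px per mm h [ 0.59342382 -1.35442529]
f5 [ 0.5824 -0.0513  0.0304] [ 0.8  0.5  0.   0.2  0.2 -0.2 -0.1  0.1 -0.1 -0.3 -0.1  0.1 -0.  -0.4
  0.1  0.1 -0.2 -0.6 -0.5 -0.5 -0.5 -0.4 -0.1  0.2  0.4  0.7  1.   1.3
  1.4 -0.5 -0.4]
px per mm h [ 0.59212348 -1.35356587]
f3 f4 ecc 0.9987 shift px [2.2 2.3 2.3 2.3 2.3 2.3 2.3 2.3 2.3 2.3 2.3 2.3 2.3 2.3 2.3 2.3 2.3 2.2
 2.2 2.2 2.2] median mm 1.5032679738562027
f3 f5 ecc 0.9978 shift px [2.4 2.4 2.4 2.4 2.6 2.5 2.4 2.4 2.4 2.5 2.5 2.5 2.6 2.5 2.5 2.5 2.5 2.4
 2.6 2.4 2.4] median mm 1.6339869281045682
f4 f5 ecc 0.9985 shift px [0.1 0.1 0.1 0.1 0.2 0.2 0.2 0.2 0.2 0.1 0.2 0.2 0.2 0.2 0.2 0.1 0.1 0.1
 0.1 0.1 0.1] median mm 0.09803921568627358
f5 f4 ecc 0.9986 shift px [-0.1 -0.1 -0.1 -0.1 -0.2 -0.2 -0.2 -0.2 -0.2 -0.1 -0.2 -0.2 -0.2 -0.2
 -0.1 -0.1 -0.2 -0.1 -0.1 -0.1 -0.1] median mm -0.09803921568627358
f5 f3 ecc 0.9977 shift px [-2.4 -2.4 -2.5 -2.7 -2.7 -2.8 -2.7 -2.8 -2.7 -2.7 -2.7 -2.8 -2.7 -2.6
 -2.7 -2.8 -2.9 -2.8 -2.8 -2.8 -2.8] median mm -1.7973856209150256
```

From f4 to f5 the sole moved only 0.1 mm for 0.5 rad, so the foot is on the board. Total turn since f3 is 3.3 mm of screw travel against about 1.7 mm of sole travel. That leaves about 1.6 mm of compression, roughly 9.5 N, so the knob is done. Now I go back to the pin.

Call:
jog_arm --turn '[[0,0,0],[0,0,0],[0,0,0],[0,0,0],[0,0,0],[0,0.1,0],[0,0.1,0],[0,0.1,0],[0,0.1,0],[0,0.1,0],[0,0.1,0],[0,0.1,0],[0,0.09,0],[0,0,0],[0,0,0],[0,0,0],[0,0,0],[0,0,0]]' --delta_pos '[[-0.02,0,-0.02],[-0.02,0,-0.02],[-0.02,0,-0.02],[-0.02,0,-0.02],[-0.015,0,-0.015],[0,0,0],[0,0,0],[0,0,0],[0,0,0],[0,0,0],[0,0,0],[0,0,0],[0,0,0],[0.018,-0.038,0],[0.018,-0.038,0],[0.018,-0.038,0],[0.018,-0.03,0],[0,0,0]]' --gripper '[0,0,0,0,0,0,0,0.03,0.03,0.03,0.03,0.03,0.03,0.03,0.03,0.03,0.03,0.03]'

```text
time: 30.88
tool_pos: [0.5452, -0.0085, 0.2434]
tcp_rot: [2.171, 2.253, 0.003]
wrist_force: [0.4, -0.8, 0.3]
width: 0.354
grip_force: 0.0
```

Call:
jog_arm --turn '[[0,0,-0.1],[0,0,-0.1],[0,0,-0.1],[0,0,-0.1],[0,0,-0.1],[0,0,-0.1],[0,0,0],[0,0,0]]' --delta_pos '[[0,0,0.01],[0,0,0.01],[0,0,0.01],[0,0,0.01],[0,0,0.01],[0,0,0.005],[0,0,0],[0,0,0]]' --gripper '[0.03,0.03,0.03,0.03,0.03,0.03,0.03,0.03]'

```text
time: 31.55
tool_pos: [0.5526, -0.0113, 0.1898]
tcp_rot: [1.411, 2.786, -0.001]
wrist_force: [0.7, 0.2, 0.5]
width: 0.352
grip_force: 0.0
```

```bash
python3 go.py .548 -.001 .106;  python3 - <<'E'
from h import *
s=read_state();im=vision.read_camera('wrist');u,v=proj('wrist',np.array([.548,-.001,.13]),s);print(u,v,proj('wrist',np.array([.585,-.0517,.139]),s))
cv2.imwrite('pics/p2.png',cv2.resize(np.clip(im[180:420,160:480,::-1]*1.5,0,255).astype(np.uint8),None,fx=2,fy=2))
E
```

```text
31.55 [ 0.55263734 -0.01133855  0.18983166] [-0.06   0.053  1.925 -0.009  1.146 -0.69 ] [[-0.592, 0.806, 0.017], [0.806, 0.592, -0.009], [-0.017, 0.008, -1.0]] 0.3519190744604945 0.0 az 126.27283890980434
F tool [-0.23041721  0.66938472 -0.48669973] T [-0.0028998  -0.03268223  0.02492882]
to go [0.01251737 0.00171053 0.08364525]
319.56785026955333 243.68951592798095 (np.float64(319.38533313455656), np.float64(345.63624551131306))
```

View pics/p2.png

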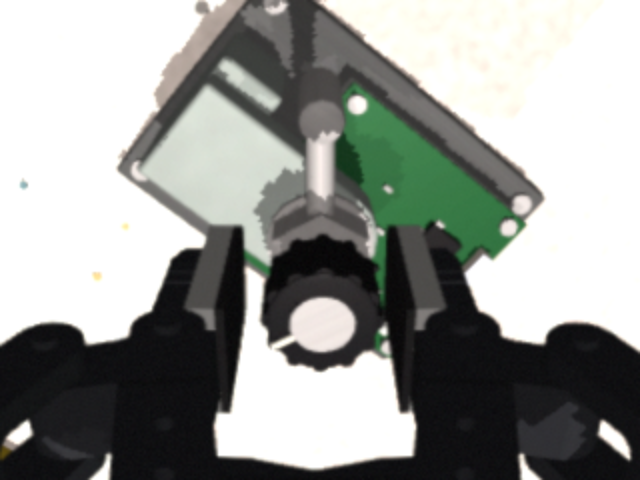

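The pin's top is at (320.5,241.5), within 2 px of the prediction. I descend over it and cage it.

Call:
jog_arm --turn '[[0,0.016,0],[0,0,0],[0,0,0],[0,0,0],[0,0,0],[0,0,0],[0,0,0],[0,0,0],[0,0,0]]' --delta_pos '[[0.007,0.002,0],[0.007,0,0.02],[0,0,0.02],[0,0,0.02],[0,0,0.022],[0,0,0],[0,0,0],[0,0,0],[0,0,0]]' --gripper '[0.03,0.03,0.03,0.03,0.03,0.03,0.02,0.018,0.018]' --grip_force 20

```text
time: 32.35
tool_pos: [0.5481, 0.0015, 0.1098]
tcp_rot: [1.413, 2.797, 0.013]
wrist_force: [0.2, 0.7, 0.4]
width: 0.209
grip_force: 0.0
```

```bash
cat >pin.py <<'E'
from h import *
s=read_state();R=Ro.from_rotvec(s['tcp_rot']).as_matrix();d=s['tool_pos']-[.585,-.0517,0];r=np.hypot(*d[:2]);u=d[:2]/r;F=s['wrist_force']
print(s['time'],s['tool_pos'].round(4),'r',r.round(4),'az',np.degrees(np.arctan2(u[1],u[0])).round(2),'tool az',np.degrees(np.arctan2(R[1,0],R[0,0])).round(2),'F',F.round(2),'Frad',(F[:2]@u).round(2),'Fccw',(F[:2]@[-u[1],u[0]]).round(2),'w',s['width'],s['grip_force'],'q6',s['q'][5],R.round(3).tolist())
E
python3 pin.py
```

```text
32.35 [0.5481 0.0015 0.1098] r 0.0647 az 124.74 tool az 126.39 F [0.23 0.65 0.35] Frad 0.41 Fccw -0.56 w 0.2092254100612163 0.0 q6 -0.6835592747097387 [[-0.593, 0.805, 0.011], [0.805, 0.593, 0.004], [-0.003, 0.011, -1.0]]
```

Call:
jog_arm --turn '[[0,0,0.05],[0,0,0.05],[0,0,0.05],[0,0,0.05],[0,0,0.05],[0,0,0.05],[0,0,0.05],[0,0,0.05],[0,0,0.05],[0,0,0.05],[0,0,0.05],[0,0,0.05],[0,0,0.05],[0,0,0.05]]' --delta_pos '[[-0.0003,0.0031,0],[-0.0003,0.0031,0],[-0.0003,0.0031,0],[-0.0003,0.0031,0],[-0.0003,0.0031,0],[-0.0003,0.0031,0],[-0.0003,0.0031,0],[-0.0001,0.0031,0],[-0.0001,0.0031,0],[-0.0001,0.0031,0],[-0.0001,0.0031,0],[-0.0001,0.0031,0],[-0.0001,0.0031,0],[-0.0001,0.0031,0]]' --gripper '[0.018,0.018,0.018,0.018,0.018,0.018,0.018,0.018,0.018,0.018,0.018,0.018,0.018,0.018]'

```text
time: 33.52
tool_pos: [0.5865, 0.0123, 0.1096]
tcp_rot: [-2.294, -2.145, -0.009]
wrist_force: [-8.4, 1.0, 3.9]
width: 0.208
grip_force: 3.9
```

```bash
python3 pin.py
```

```text
33.5167 [0.5865 0.0123 0.1096] r 0.064 az 88.67 tool az 86.15 F [-8.39  1.02  3.94] Frad 0.82 Fccw 8.41 w 0.20767721476518056 3.885498046875 q6 0.04014947934668535 [[0.067, 0.998, 0.004], [0.998, -0.067, 0.005], [0.005, 0.004, -1.0]]
```

Call:
jog_arm --turn '[[0,0,0.025],[0,0,0.025],[0,0,0.025],[0,0,0]]' --delta_pos '[[-0.0001,0.0016,0],[-0.0001,0.0016,0],[-0.0001,0.0016,0],[0,0,0]]' --gripper '[0.018,0.018,0.018,0.018]'

```text
time: 33.85
tool_pos: [0.5914, 0.0119, 0.1096]
tcp_rot: [-2.372, -2.059, -0.01]
wrist_force: [-6.6, 1.8, 3.0]
width: 0.211
grip_force: 3.5
```

```bash
python3 pin.py
```

```text
33.85 [0.5914 0.0119 0.1096] r 0.064 az 84.27 tool az 81.92 F [-6.64  1.82  2.95] Frad 1.15 Fccw 6.79 w 0.210508563013856 3.4526413679122925 q6 0.11272002749273584 [[0.141, 0.99, 0.004], [0.99, -0.141, 0.005], [0.006, 0.003, -1.0]]
```

Call:
jog_arm --turn '[[0,0,0.025],[0,0,0.025],[0,0,0]]' --delta_pos '[[-0.0001,0.0016,0],[-0.0001,0.0016,0],[0,0,0]]' --gripper '[0.018,0.018,0.018]'

```text
time: 34.1
tool_pos: [0.5942, 0.0115, 0.1096]
tcp_rot: [-2.422, -1.998, -0.01]
wrist_force: [-8.3, 3.1, 4.3]
width: 0.209
grip_force: 4.0
```

```bash
python3 pin.py
```

```text
34.1 [0.5942 0.0115 0.1096] r 0.0639 az 81.73 tool az 79.05 F [-8.32  3.06  4.3 ] Frad 1.83 Fccw 8.67 w 0.20892155340206564 3.9954838156700134 q6 0.1616381807670894 [[0.19, 0.982, 0.004], [0.982, -0.19, 0.006], [0.006, 0.002, -1.0]]
```

Call:
jog_arm --turn '[[0,0,0.025],[0,0,0.025],[0,0,0]]' --delta_pos '[[-0.0002,0.0016,0],[-0.0002,0.0016,0],[0,0,0]]' --gripper '[0.018,0.018,0.018]'

```text
time: 34.35
tool_pos: [0.5978, 0.0108, 0.1096]
tcp_rot: [-2.471, -1.937, -0.012]
wrist_force: [-4.9, 3.8, 2.7]
width: 0.208
grip_force: 3.2
```

```bash
python3 pin.py
```

```text
34.35 [0.5978 0.0108 0.1096] r 0.0638 az 78.42 tool az 76.18 F [-4.94  3.79  2.66] Frad 2.72 Fccw 5.6 w 0.20770465164329985 3.18093940615654 q6 0.21007384060056392 [[0.239, 0.971, 0.005], [0.971, -0.239, 0.006], [0.007, 0.003, -1.0]]
```

Call:
jog_arm --turn '[[0,0,0.02],[0,0,0]]' --delta_pos '[[-0.0001,0.0013,0],[0,0,0]]' --gripper '[0.018,0.018]'

```text
time: 34.52
tool_pos: [0.5992, 0.0104, 0.1095]
tcp_rot: [-2.49, -1.912, -0.013]
wrist_force: [-5.6, 4.3, 3.2]
width: 0.209
grip_force: 3.0
```

```bash
python3 pin.py
```

```text
34.5167 [0.5992 0.0104 0.1095] r 0.0637 az 77.12 tool az 75.05 F [-5.61  4.27  3.18] Frad 2.91 Fccw 6.42 w 0.20920081693443898 3.005184754729271 q6 0.22923595355562726 [[0.258, 0.966, 0.005], [0.966, -0.258, 0.006], [0.007, 0.004, -1.0]]
```

Call:
jog_arm --turn '[[0,0,0.025],[0,0,0.025],[0,0,0]]' --delta_pos '[[0,0.0016,0],[0,0.0016,0],[0,0,0]]' --gripper '[0.018,0.018,0.018]'

```text
time: 34.77
tool_pos: [0.6024, 0.0096, 0.1096]
tcp_rot: [-2.537, -1.849, -0.013]
wrist_force: [-4.8, 3.8, 2.6]
width: 0.213
grip_force: 2.9
```

```bash
python3 pin.py
```

```text
34.7667 [0.6024 0.0096 0.1096] r 0.0637 az 74.11 tool az 72.17 F [-4.76  3.84  2.56] Frad 2.39 Fccw 5.63 w 0.21322108810896515 2.857247069478035 q6 0.27817058652895404 [[0.306, 0.952, 0.006], [0.952, -0.306, 0.006], [0.008, 0.003, -1.0]]
```

Call:
jog_arm --turn '[[0,0,0.02],[0,0,0.02],[0,0,0]]' --delta_pos '[[0,0.0013,0],[0,0.0013,0],[0,0,0]]' --gripper '[0.018,0.018,0.018]'

```text
time: 35.02
tool_pos: [0.6049, 0.0088, 0.1096]
tcp_rot: [-2.574, -1.799, -0.013]
wrist_force: [-5.1, 4.0, 1.7]
width: 0.21
grip_force: 2.9
```

```bash
python3 pin.py
```

```text
35.0167 [0.6049 0.0088 0.1096] r 0.0637 az 71.76 tool az 69.9 F [-5.14  4.01  1.69] Frad 2.2 Fccw 6.14 w 0.20972487223360076 2.8968805074691772 q6 0.3167198182917822 [[0.344, 0.939, 0.006], [0.939, -0.344, 0.006], [0.008, 0.003, -1.0]]
```

Still free drag at about 6 N. I continue with small steps.

Call:
jog_arm --turn '[[0,0,0.025],[0,0,0.025],[0,0,0]]' --delta_pos '[[0,0.0016,0],[0,0.0016,0],[0,0,0]]' --gripper '[0.018,0.018,0.018]'

```text
time: 35.27
tool_pos: [0.608, 0.0076, 0.1095]
tcp_rot: [-2.618, -1.733, -0.013]
wrist_force: [-4.8, 4.1, 1.7]
width: 0.207
grip_force: 2.8
```

```bash
python3 pin.py
```

```text
35.2667 [0.608  0.0076 0.1095] r 0.0636 az 68.82 tool az 67.02 F [-4.81  4.09  1.73] Frad 2.07 Fccw 5.96 w 0.20688219414028633 2.8113267570734024 q6 0.3652505831210594 [[0.39, 0.921, 0.006], [0.921, -0.391, 0.006], [0.008, 0.003, -1.0]]
```

Call:
jog_arm --turn '[[0,0,0.025],[0,0,0.025],[0,0,0]]' --delta_pos '[[0,0.0016,0],[0,0.0016,0],[0,0,0]]' --gripper '[0.018,0.018,0.018]'

```text
time: 35.52
tool_pos: [0.6109, 0.0063, 0.1096]
tcp_rot: [-2.66, -1.667, -0.013]
wrist_force: [-4.5, 4.2, 2.6]
width: 0.212
grip_force: 2.9
```

```bash
python3 pin.py
```

```text
35.5167 [0.6109 0.0063 0.1096] r 0.0635 az 65.95 tool az 64.15 F [-4.54  4.25  2.59] Frad 2.03 Fccw 5.88 w 0.21197260149909938 2.8757961094379425 q6 0.4132737821957145 [[0.436, 0.9, 0.006], [0.9, -0.436, 0.006], [0.008, 0.002, -1.0]]
```

Call:
jog_arm --turn '[[0,0,0.025],[0,0,0.025],[0,0,0]]' --delta_pos '[[0,0.0016,0],[0,0.0016,0],[0,0,0]]' --gripper '[0.018,0.018,0.018]'

```text
time: 35.77
tool_pos: [0.6133, 0.0051, 0.1095]
tcp_rot: [-2.7, -1.6, -0.011]
wrist_force: [-4.7, 5.5, 2.2]
width: 0.212
grip_force: 3.5
```

```bash
python3 pin.py
```

```text
35.7667 [0.6133 0.0051 0.1095] r 0.0634 az 63.48 tool az 61.29 F [-4.73  5.53  2.19] Frad 2.84 Fccw 6.7 w 0.21175273371909492 3.5261933505535126 q6 0.461050318413722 [[0.48, 0.877, 0.005], [0.877, -0.48, 0.006], [0.008, 0.001, -1.0]]
```

Call:
jog_arm --turn '[[0,0,0.02],[0,0,0]]' --delta_pos '[[0,0.0013,0],[0,0,0]]' --gripper '[0.018,0.018]'

```text
time: 35.93
tool_pos: [0.6141, 0.0046, 0.1095]
tcp_rot: [-2.715, -1.573, -0.011]
wrist_force: [-6.1, 4.7, 2.6]
width: 0.212
grip_force: 4.0
```

```bash
python3 pin.py
```

```text
35.9333 [0.6141 0.0046 0.1095] r 0.0634 az 62.63 tool az 60.16 F [-6.12  4.65  2.63] Frad 1.32 Fccw 7.58 w 0.21151874549490787 3.9920425415039062 q6 0.4798632121127523 [[0.498, 0.867, 0.004], [0.867, -0.498, 0.007], [0.008, 0.0, -1.0]]
```

Call:
jog_arm --turn '[[0,0,0.02],[0,0,0]]' --delta_pos '[[0,0.0013,0],[0,0,0]]' --gripper '[0.018,0.018]'

```text
time: 36.1
tool_pos: [0.615, 0.0041, 0.1095]
tcp_rot: [-2.73, -1.545, -0.01]
wrist_force: [-7.2, 5.9, 3.7]
width: 0.212
grip_force: 4.4
```

```bash
python3 pin.py
```

```text
36.1 [0.615  0.0041 0.1095] r 0.0633 az 61.75 tool az 59.01 F [-7.19  5.91  3.73] Frad 1.8 Fccw 9.14 w 0.21176934381821533 4.432587772607803 q6 0.49885923613425764 [[0.515, 0.857, 0.003], [0.857, -0.515, 0.007], [0.008, -0.001, -1.0]]
```

Call:
jog_arm --turn '[[0,0,0.02],[0,0,0]]' --delta_pos '[[0,0.0013,0],[0,0,0]]' --gripper '[0.018,0.018]'

```text
time: 36.27
tool_pos: [0.6158, 0.0035, 0.1095]
tcp_rot: [-2.745, -1.518, -0.009]
wrist_force: [-7.4, 5.5, 4.4]
width: 0.207
grip_force: 4.9
```

```bash
python3 pin.py
```

```text
36.2667 [0.6158 0.0035 0.1095] r 0.0632 az 60.87 tool az 57.87 F [-7.43  5.48  4.4 ] Frad 1.18 Fccw 9.16 w 0.2066835837657195 4.889818578958511 q6 0.5178397055989409 [[0.532, 0.847, 0.003], [0.847, -0.532, 0.007], [0.007, -0.001, -1.0]]
```

Call:
jog_arm --turn '[[0,0,0.012],[0,0,0],[0,0,0]]' --delta_pos '[[0,0.0008,0],[0,0,0],[0,0,0]]' --gripper '[0.018,0.018,0.018]'

```text
time: 36.52
tool_pos: [0.6162, 0.0032, 0.1094]
tcp_rot: [-2.753, -1.502, -0.009]
wrist_force: [-7.9, 5.8, 3.8]
width: 0.21
grip_force: 5.2
```

```bash
python3 pin.py
```

```text
36.5167 [0.6162 0.0032 0.1094] r 0.0632 az 60.4 tool az 57.22 F [-7.93  5.77  3.83] Frad 1.1 Fccw 9.74 w 0.21016192345082949 5.226340144872665 q6 0.5284748333130331 [[0.541, 0.841, 0.002], [0.841, -0.541, 0.007], [0.007, -0.002, -1.0]]
```

About 10 N at the pin. I unload gently, open and retreat.

Call:
jog_arm --turn '[[0,0,0],[0,0,0],[0,0,0]]' --delta_pos '[[0,-0.001,0],[0,-0.001,0],[0,0,0]]' --gripper '[0.022,0.028,0.03]'

```text
time: 36.77
tool_pos: [0.6181, 0.0022, 0.1098]
tcp_rot: [2.756, 1.504, 0.017]
wrist_force: [0.4, 0.3, -1.1]
width: 0.357
grip_force: 0.0
```

```bash
python3 pin.py
```

```text
36.7667 [0.6181 0.0022 0.1098] r 0.0632 az 58.41 tool az 57.26 F [ 0.38  0.27 -1.12] Frad 0.43 Fccw -0.18 w 0.3567128527429841 0.0 q6 0.5299835922812549 [[0.541, 0.841, 0.01], [0.841, -0.541, 0.004], [0.009, 0.007, -1.0]]
```

Call:
jog_arm --turn '[[0,0,0],[0,0,0],[0,0,0],[0,0,0],[0,0,0],[0,0,0],[0,0,0],[0,0,0],[0,0,0]]' --delta_pos '[[0,-0.003,0],[0,0,0],[0,0,-0.01],[0,0,-0.025],[0,0,-0.03],[0,0,-0.035],[0,0,-0.035],[0,0,0],[0,0,0]]' --gripper '[0.03,0.03,0.03,0.03,0.03,0.03,0.03,0.03,0.03]'

```text
time: 37.52
tool_pos: [0.6159, 0.0031, 0.2482]
tcp_rot: [2.754, 1.503, 0.024]
wrist_force: [-0.1, 0.4, -0.0]
width: 0.351
grip_force: 0.0
```

```bash
python3 pin.py; python3 -c "
from workcell import ticket
print(ticket.finish_job())"
```

```text
37.5167 [0.6159 0.0031 0.2482] r 0.0629 az 60.59 tool az 57.25 F [-0.1   0.36 -0.05] Frad 0.26 Fccw 0.27 w 0.3514603909949118 0.0 q6 0.5326487612131606 [[0.541, 0.841, 0.016], [0.841, -0.541, 0.004], [0.011, 0.011, -1.0]]
the job is handed in; nothing more can be done
None
```

I handed the job in at 37.5 s: nut slackened about 0.97 rad, knob turned 1.6 rad clockwise until the foot presses on the board at about 9.5 N (estimated from camera images), nut retightened to about 10 N at the pin, arm clear; I took no picture after retightening.

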